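# Check the screw caps of two sample jars on the torque tester and sort them

## Task

Check the cap of each of the two white sample jars on the torque tester, one jar at a time: carry it by its body (never by its cap), stand it in the square nest, then take its cap and turn it counterclockwise, seen from above, until either the tester's pointer reaches the green mark or the cap itself clearly slips round on the jar by 20 degrees or so; never drive the pointer to the red mark. A jar whose cap slipped is loose and goes on the red tray, a jar whose cap held goes on the green tray; set the jars down gently, upright and in the middle of the tray, and leave the other things on the bench alone.

Things in the scene. Friction and masses are not known exactly. Their poses are not given: they have to be found in the camera images.
- jar_a: one of two look-alike sample jars (the other is jar_b). White square body 58 x 58 mm, 84 mm tall; above it a 4 mm high neck 44 mm across, then a round blue screw cap 52 mm across from 88 to 110 mm height. About 0.3 kg, filled weight varies. Origin: centre of the underside; z up, x and y square to its sides. Stands on the bench at the start
- jar_b: one of two look-alike sample jars (the other is jar_a). White square body 58 x 58 mm, 84 mm tall; above it a 4 mm high neck 44 mm across, then a round blue screw cap 52 mm across from 88 to 110 mm height. About 0.3 kg, filled weight varies. Origin: centre of the underside; z up, x and y square to its sides. Stands on the bench at the start
- lid_a: blue screw cap of jar_a, 52 mm across, 22 mm tall, grooved side. Origin: centre of its underside, on the jar's axis 88 mm above the jar's underside; z up. A red line on its top meets a red line on the jar's shoulder until the cap slips
- lid_b: blue screw cap of jar_b, same as lid_a
- cap_a (a joint): angle in rad by which the cap of jar_a has been turned counterclockwise on its jar; 0 at the start, stop at 0 (clockwise) and at 1.6. Does not turn until the breakaway torque is exceeded: a loose cap slips at about 0.15 N m, a good cap holds more than 1 N m. It stays where it is left
- cap_b (a joint): the same for jar_b
- pointer (a joint): torque tester reading: angle in rad of the sprung turntable with nest and blue pointer, 0 at rest (black mark), growing counterclockwise; the spring gives 0.8 N m per rad and turns it back when let go. Green mark at 0.5 (0.4 N m), red mark at 1.0 (0.8 N m)
- nest (a point): centre of the floor of the tester's square nest, 56 mm above the bench, on the turntable's upright axis; x and y are square to the nest's walls and turn with it, x towards the blue pointer. The nest is 64 x 64 mm inside, its rim 15 mm above its floor, walls 5 mm thick; a jar (58 mm square) stands in it in any of four square positions
- tester: torque tester, fixed: grey base 150 x 150 mm, 50 mm tall, white round dial on top, turntable 100 mm across with the nest in the middle. Origin: centre of its underside, x towards the black mark
- red_tray: red tray for jars with a loose cap, fixed: 130 x 130 mm outside, walls 5 mm thick and 16 mm tall, floor 5 mm thick. Origin: centre of its underside
- green_tray: green tray for jars whose cap holds, fixed, same size as the red tray. Origin: centre of its underside
- dishes: stack of three petri dishes, 93 mm across, 45 mm tall, bystander; origin: centre of underside
- dish: single petri dish, 93 mm across, 15 mm tall, bystander; origin: centre of underside
- reagent: amber bottle, 64 mm across, 150 mm tall, bystander; origin: centre of underside
- beaker: glass beaker, 84 mm across, 95 mm tall, bystander; origin: centre of underside
Not all that is in view belongs to the job. There is more than one size of the red_tray; the job needs the smallest.

How it is judged:
By the outcome, as a careful person would: the job done as asked, in the order asked, and still so for the second after the job is handed in, with the robot touching nothing.
It also fails if it takes over 72 s, if anything falls off the work surface, if the arm or the gripper's body presses on something with over 40 N, if the wrist force passes 120 N, or if a joint passes its speed limit or range.

## Robot

A 6-joint arm with a two-finger parallel gripper is mounted at the origin on the work surface. World frame = base frame: x ahead of the robot, y to its left, z up, the work surface at z = 0. Lengths are in m, angles in rad, forces in N, time in s.
With the tool pointing down it reaches from about 0.35 to 0.85 m from the base axis. Payload 8.1 kg.
Tool frame: the origin (TCP) lies midway between the tips of the shut fingers; the grasp point (between the pads) lies 19 mm behind it (robot.tcp_to_grasp is the distance from the TCP to the grasp point, in m); z points along the fingers, y is the direction in which the jaws open and shut (so a half turn about z gives the same grasp; the last joint's range is limited). The gripper opens to 93 mm and grips with 3 to 60 N. Pads are 15 mm wide; open, the fingers measure 128 mm over their backs; the gripper's body (75 mm by 188 mm) begins 65 mm behind the grasp point.
Start: joints at [1.146, 0.13, 1.488, -0, 1.523, -0.085], TCP at [0.2, 0.566, 0.219] pointing down, gripper open.
Joint ranges: [-2.96, 2.96], [-0.89, 2.26], [0.02, 2.5], [-1.34, 4.48], [0, 2.73], [-2.66, 2.66]. Speed limits (rad/s): [2.39, 2.39, 2.79, 3.14, 3.14, 3.14].

## Interface

Orientations are given as a rotation vector (axis times angle).
In Python, from plant import robot gives the robot as it stands.
- The arm moves only by the tool send_rows, never from a script. Its argument "series" is a list of rows, each an object of numbers: "wx", "wy", "wz": the turn, a rotation vector about the world's x, y, z in rad; "dx", "dy", "dz": the shift along the world's x, y, z in cm; "fingers": the closure in counts, from 0 (fully open) to 255 (shut). In form: [{"wx": .., "wy": .., "wz": .., "dx": .., "dy": .., "dz": .., "fingers": ..}, ...]. A call has 1 to 20 rows; each row shifts and turns the pose as measured when the row begins; what a row does not reach is not made up. A row lasts 1/12 s, in which the tool goes at most 41.7 mm and 7.16 degrees, less where a joint would pass 70% of its speed; a pose out of reach is approached as far as the arm can. A call is refused whole if a number of a shift passes 4.17 or a number of a turn 0.125, either way. A call with a gripper value outside its range is refused whole. The fingers move at their own pace and stop on an object; "newtons" is the grip in N (left out, the last holds). Time passes only in rows, so rows that do not move let the fingers close. It gives the time, the measured TCP pose, the force and the opening at its end, in the units of the state.
- robot.read_state(): the state, without advancing time (a new reading comes with each control period).
- robot.read_camera(name): name is "scene" or "top" or "wrist"; returns the picture (480x640x3 uint8, red, green, blue); there is no depth.
- robot.camera_info(name): a dict with "intrinsics" (3x3 intrinsics, pixels), "extrinsics" (4x4, takes a point from world to camera coordinates); the wrist camera has in their place "tool_from_camera" (4x4, takes a point from camera to tool coordinates, whose origin is the TCP and whose axes are the flange's). Camera axes: x right, y up, looking along -z (the intrinsics and any distortion apply to the point x, -y, -z); pixel columns grow to the right and rows downward; lengths in m; the calibration is good to about 2 mm. A picture is of the moment at which its call begins: read the wrist's pose just before it. camera_info takes no time and is no camera call.
- robot.close_job(): hands the job in, once; it reports no verdict.
The state is a dict: "t": time; "q": joint angles; "dq": joint speeds; "joint_torque": joint torques, N m; "tool_pos": TCP position; "orientation": TCP orientation; "force": force on the tool from outside, world axes, zero at the start; "wrist_torque": the same for the moment, N m; "opening": finger opening in m.
Only numpy, scipy, OpenCV 4.12 (cv2) and the standard library are available. Lean on these libraries where they do the work, as an engineer would, in place of code of your own. Each camera call takes 0.05 s, during which the arm holds its last target.

## Working session

There is one attempt and no reset: what is moved stays moved. The work goes in short steps, Python scripts to look and compute and a tool call to move; the robot and the scene stay as the last step left them, time stands still between calls to the robot, and variables do not carry over. Pictures are saved under pics/ and viewed, and the job is handed in when it is done.

Besides the shell and the picture viewer there is one more tool, called by a JSON object that holds its "op" and its "data", one argument or row to a line. send_rows: Moves the arm, as the interface text tells. Its arguments: {"type":"object","properties":{"series":{"type":"array","items":{"type":"object","properties":{"wx":{"type":"number"},"wy":{"type":"number"},"wz":{"type":"number"},"dx":{"type":"number"},"dy":{"type":"number"},"dz":{"type":"number"},"fingers":{"type":"number"}}}},"newtons":{"type":"number"}},"required":["series"]}

```bash
ls; mkdir -p pics
cat > h.py <<'E'
from plant import robot
import numpy as np, cv2
def snap(n,f):
    im=robot.read_camera(n); cv2.imwrite('pics/'+f,im[:,:,::-1]); return im
def ray(n,uv,z):
    ci=robot.camera_info(n); K=np.array(ci['intrinsics']);E=np.array(ci['extrinsics'])
    d=np.linalg.inv(K)@np.array([uv[0],uv[1],1.]); d=np.array([d[0],-d[1],-d[2]])
    R=E[:3,:3];c=-R.T@E[:3,3]; w=R.T@d
    return c+w*(z-c[2])/w[2]
def proj(n,p):
    ci=robot.camera_info(n); K=np.array(ci['intrinsics']);E=np.array(ci['extrinsics'])
    q=E[:3,:3]@np.array(p)+E[:3,3]; q=K@np.array([q[0],-q[1],-q[2]]); return q[:2]/q[2]
E
python3 - <<'E'
from h import *
s=robot.read_state(); print({k:np.round(v,3) for k,v in s.items()})
for n in('scene','top','wrist'):
    snap(n,n+'0.png'); print(n,robot.camera_info(n))
E
```

```text
pics
{'t': np.float64(0.0), 'q': array([ 1.146,  0.131,  1.489, -0.   ,  1.523, -0.085]), 'dq': array([0.001, 0.002, 0.001, 0.   , 0.   , 0.002]), 'joint_torque': array([ 1.0000e-03, -5.5986e+01, -4.9174e+01,  7.7000e-02,  3.6000e-02,
       -0.0000e+00]), 'tool_pos': array([0.2  , 0.565, 0.218]), 'orientation': array([-5.310e-01, -3.096e+00,  3.000e-03]), 'force': array([ 0.341, -0.205, -0.419]), 'wrist_torque': array([ 0.003,  0.011, -0.014]), 'opening': np.float64(0.093)}
scene {'intrinsics': array([[501.34033142,   0.        , 319.70980355],
       [  0.        , 501.34033142, 235.57016449],
       [  0.        ,   0.        ,   1.        ]]), 'extrinsics': array([[-0.02519252,  0.99955512, -0.01596535, -0.03886681],
       [-0.58844818, -0.00191684,  0.80853266,  0.2008543 ],
       [ 0.80814236,  0.02976375,  0.58823469, -1.83652211],
       [ 0.        ,  0.        ,  0.        ,  1.        ]])}
top {'intrinsics': array([[443.90717323,   0.        , 320.79290381],
       [  0.        , 443.90717323, 243.58429876],
       [  0.        ,   0.        ,   1.        ]]), 'extrinsics': array([[ 0.01585849, -0.99983207,  0.00918368,  0.03086564],
       [ 0.98920977,  0.01702658,  0.14551331, -0.47256563],
       [-0.14564524,  0.00677696,  0.98931367, -1.08627186],
       [ 0.        ,  0.        ,  0.        ,  1.        ]])}
wrist {'intrinsics': array([[357.06757535,   0.        , 320.11964491],
       [  0.        , 357.06757535, 239.65990914],
       [  0.        ,   0.        ,   1.        ]]), 'tool_from_camera': array([[ 3.35753401e-04,  9.53830329e-01,  3.00345785e-01,
         8.31021175e-02],
       [ 9.99999558e-01, -5.84116258e-04,  7.37132205e-04,
        -1.94231931e-04],
       [ 8.78535910e-04,  3.00345404e-01, -9.53830103e-01,
        -1.66809562e-01],
       [ 0.00000000e+00,  0.00000000e+00,  0.00000000e+00,
         1.00000000e+00]])}
```

View pics/scene0.png

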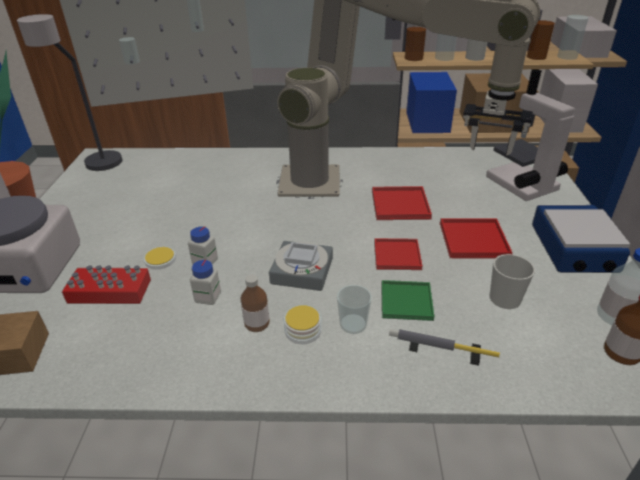

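View pics/top0.png

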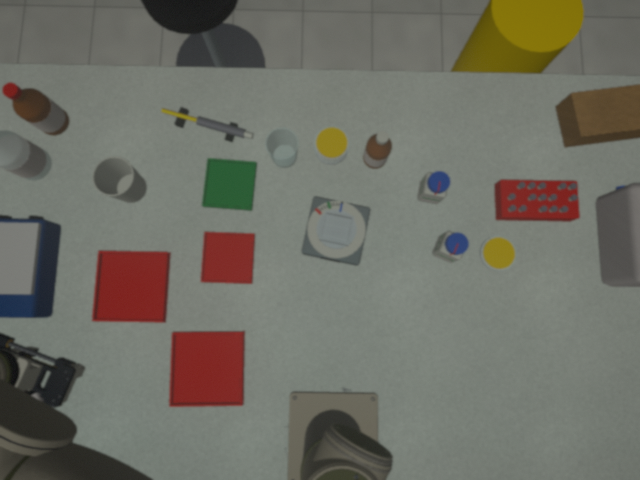

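View pics/wrist0.png

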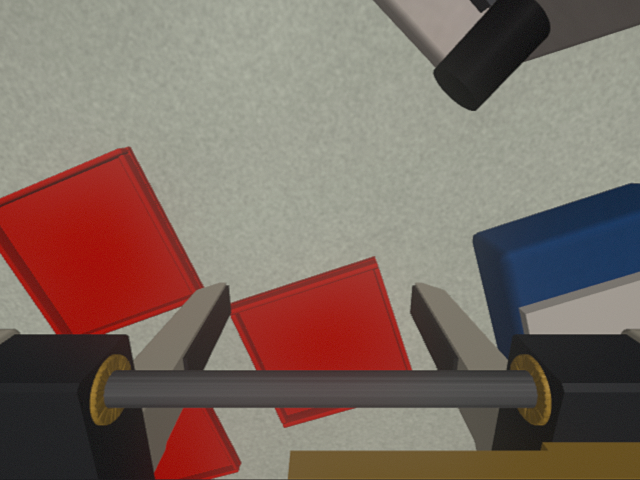

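The top view shows the blue-capped white jars at about (437,184) and (455,245). The tester is at (336,230) and the green tray at (230,184). Three red trays are at (228,258), (131,286) and (207,368), and the (228,258) one looks smallest. The red rack at (537,200) is not a tray. Next I'll measure.

Run:
```python
from h import *
im=cv2.imread('pics/top0.png'); hsv=cv2.cvtColor(im,cv2.COLOR_BGR2HSV)
def comps(m,mn,z,name):
    cs,_=cv2.findContours(m,cv2.RETR_EXTERNAL,cv2.CHAIN_APPROX_NONE)
    for c in cs:
        if cv2.contourArea(c)<mn: continue
        P=np.array([ray('top',p[0],z)[:2]*1000 for p in c],np.float32)
        r=cv2.minAreaRect(P); uv=c.mean(axis=0)[0]
        print(name,uv.round(),'ctr',np.round(r[0],1),'size',np.round(r[1],1),'ang',round(r[2],1))
H,S,V=cv2.split(hsv)
m=(((H<8)|(H>172))&(S>150)&(V>70)).astype(np.uint8)*255; comps(m,800,.016,'red')
m=((H>50)&(H<85)&(S>120)).astype(np.uint8)*255; comps(m,800,.016,'green')
m=((H>105)&(H<130)&(S>130)&(V>90)).astype(np.uint8)*255; comps(m,150,.110,'cap')
crop=lambda f,x,y,w,h,s,o: cv2.imwrite('pics/'+o,cv2.resize(cv2.imread('pics/'+f)[y:y+h,x:x+w],None,fx=s,fy=s,interpolation=cv2.INTER_CUBIC))
crop('top0.png',290,150,200,130,4,'c1.png')
crop('scene0.png',150,215,250,140,3.2,'c2.png')
```

```text
red [207. 369.] ctr [159.9 313.9] size [171.9 173.3] ang 1.4
red [130. 286.] ctr [359.3 515.8] size [171.5 175.7] ang 0.4
red [228. 257.] ctr [435.5 275.2] size [123.  123.7] ang 89.0
red [539. 200.] ctr [ 600.1 -527.5] size [102.  205.2] ang 1.0
green [229. 184.] ctr [628.3 279.5] size [118.3 123. ] ang 86.8
cap [457. 243.] ctr [ 468. -281.] size [45.  43.3] ang 88.5
cap [439. 182.] ctr [ 616.9 -241.9] size [42.2 46.2] ang 1.1
```

View pics/c1.png

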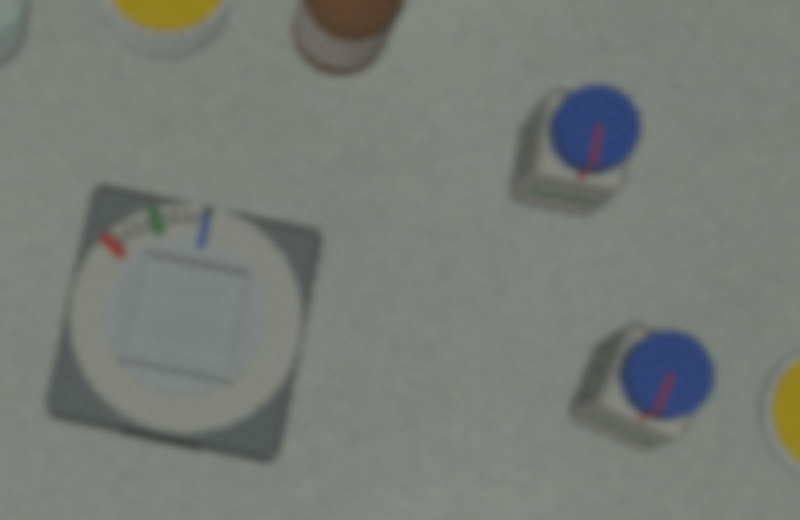

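View pics/c2.png

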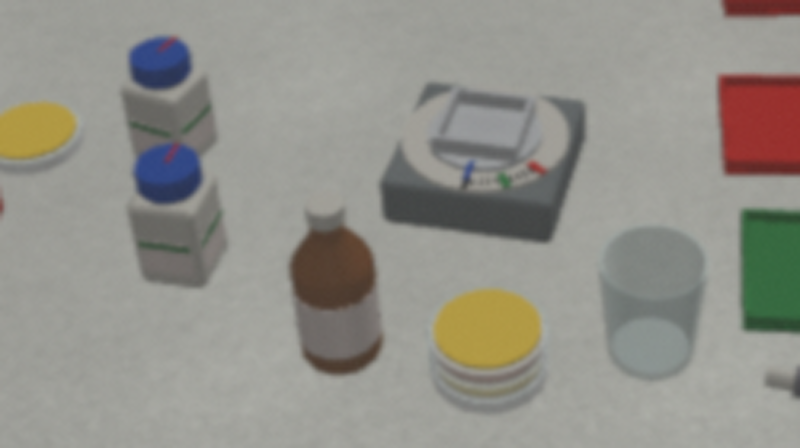

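Run:
```python
from h import *
from scipy.spatial.transform import Rotation as Ro
s=robot.read_state(); R=Ro.from_rotvec(s['orientation']).as_matrix(); print('tool axes cols\n',R.round(3))
f=lambda x,y:(290+x/4,150+y/4)
cs=np.array([ray('top',f(*p),.05)[:2] for p in[(97,184),(322,232),(272,462),(48,415)]]); print('tester',cs.round(3),cs.mean(0).round(4))
for i in range(4):
    d=cs[(i+1)%4]-cs[i]; print(np.linalg.norm(d).round(3),np.degrees(np.arctan2(d[1],d[0])).round(1))
for n,uv,z in[('dish',(498,253),.015),('reagent base',(377,155),.02),('reagent top',(383,140),.15),('dishes',(332,142),.045),('beaker top',(281,142),.095),('beaker bot',(285,155),0),('rack',(537,200),.04)]:
    print(n,ray('top',uv,z).round(3))
```

```text
tool axes cols
 [[-0.943  0.333 -0.001]
 [ 0.333  0.943 -0.001]
 [ 0.    -0.001 -1.   ]]
tester [[ 0.591  0.057]
 [ 0.563 -0.085]
 [ 0.417 -0.054]
 [ 0.443  0.085]] [0.5034 0.0008]
0.145 -101.3
0.149 168.0
0.142 79.0
0.15 -10.6
dish [ 0.458 -0.417  0.015]
reagent base [ 0.713 -0.106  0.02 ]
reagent top [ 0.703 -0.103  0.15 ]
dishes [0.737 0.014 0.045]
beaker top [0.715 0.141 0.095]
beaker bot [0.715 0.138 0.   ]
rack [ 0.593 -0.513  0.04 ]
```

{"op": "send_rows", "data": {
  "series": [
    {"dx": 1.2, "dy": -3.8, "dz": 0.6, "fingers": 0},
    {"dx": 1.2, "dy": -3.8, "dz": 0.6},
    {"dx": 1.2, "dy": -3.8, "dz": 0.6},
    {"dx": 1.2, "dy": -3.8, "dz": 0.6},
    {"dx": 1.2, "dy": -3.8, "dz": 0.6},
    {"dx": 1.2, "dy": -3.8, "dz": 0.6},
    {"dx": 1.2, "dy": -3.8, "dz": 0.6},
    {"dx": 1.2, "dy": -3.8, "dz": 0.6},
    {"dx": 1.2, "dy": -3.8, "dz": 0.6},
    {"dx": 1.2, "dy": -3.8, "dz": 0.6},
    {"dx": 1.2, "dy": -3.8, "dz": 0.6},
    {"dx": 1.2, "dy": -3.8, "dz": 0.6},
    {"dx": 1.2, "dy": -3.8},
    {"dx": 1.2, "dy": -3.8},
    {"dx": 1.2, "dy": -3.8},
    {"dx": 1.2, "dy": -3.8},
    {"dx": 1.2, "dy": -3.8},
    {"dx": 1.2, "dy": -3.8},
    {"dx": 1.2, "dy": -3.8},
    {"dx": 1.2, "dy": -3.8}
  ],
  "newtons": 25
}}

```text
schema error: expected keys wx, wy, wz, dx, dy, dz, fingers
```

{"op": "send_rows", "data": {
  "series": [
    {"wx": 0, "wy": 0, "wz": 0, "dx": 1.2, "dy": -3.8, "dz": 0.6, "fingers": 0},
    {"wx": 0, "wy": 0, "wz": 0, "dx": 1.2, "dy": -3.8, "dz": 0.6, "fingers": 0},
    {"wx": 0, "wy": 0, "wz": 0, "dx": 1.2, "dy": -3.8, "dz": 0.6, "fingers": 0},
    {"wx": 0, "wy": 0, "wz": 0, "dx": 1.2, "dy": -3.8, "dz": 0.6, "fingers": 0},
    {"wx": 0, "wy": 0, "wz": 0, "dx": 1.2, "dy": -3.8, "dz": 0.6, "fingers": 0},
    {"wx": 0, "wy": 0, "wz": 0, "dx": 1.2, "dy": -3.8, "dz": 0.6, "fingers": 0},
    {"wx": 0, "wy": 0, "wz": 0, "dx": 1.2, "dy": -3.8, "dz": 0.6, "fingers": 0},
    {"wx": 0, "wy": 0, "wz": 0, "dx": 1.2, "dy": -3.8, "dz": 0.6, "fingers": 0},
    {"wx": 0, "wy": 0, "wz": 0, "dx": 1.2, "dy": -3.8, "dz": 0.6, "fingers": 0},
    {"wx": 0, "wy": 0, "wz": 0, "dx": 1.2, "dy": -3.8, "dz": 0.6, "fingers": 0},
    {"wx": 0, "wy": 0, "wz": 0, "dx": 1.2, "dy": -3.8, "dz": 0.6, "fingers": 0},
    {"wx": 0, "wy": 0, "wz": 0, "dx": 1.2, "dy": -3.8, "dz": 0.6, "fingers": 0},
    {"wx": 0, "wy": 0, "wz": 0, "dx": 1.2, "dy": -3.8, "dz": 0, "fingers": 0},
    {"wx": 0, "wy": 0, "wz": 0, "dx": 1.2, "dy": -3.8, "dz": 0, "fingers": 0},
    {"wx": 0, "wy": 0, "wz": 0, "dx": 1.2, "dy": -3.8, "dz": 0, "fingers": 0},
    {"wx": 0, "wy": 0, "wz": 0, "dx": 1.2, "dy": -3.8, "dz": 0, "fingers": 0},
    {"wx": 0, "wy": 0, "wz": 0, "dx": 1.2, "dy": -3.8, "dz": 0, "fingers": 0},
    {"wx": 0, "wy": 0, "wz": 0, "dx": 1.2, "dy": -3.8, "dz": 0, "fingers": 0},
    {"wx": 0, "wy": 0, "wz": 0, "dx": 1.2, "dy": -3.8, "dz": 0, "fingers": 0},
    {"wx": 0, "wy": 0, "wz": 0, "dx": 1.2, "dy": -3.8, "dz": 0, "fingers": 0}
  ],
  "newtons": 25
}}

```text
t: 1.82
tool_pos: [0.4337, -0.2251, 0.2828]
orientation: [0.513, 3.097, -0.022]
force: [0.5, 1.8, 0.5]
opening: 0.0931
```

```bash
cat >> h.py <<'E'
from scipy.spatial.transform import Rotation as Ro
def st():
    s=robot.read_state(); R=Ro.from_rotvec(s['orientation']).as_matrix()
    y=R[:,1]; print('t',round(float(s['t']),2),'pos mm',(s['tool_pos']*1000).round(1),'yaw(y axis)deg',np.degrees(np.arctan2(y[1],y[0])).round(2),'zax',R[:,2].round(3),'op',round(float(s['opening'])*1000,1),'F',s['force'].round(1),'q',s['q'].round(2)); return s
def wcam(s):
    R=Ro.from_rotvec(s['orientation']).as_matrix(); T=np.eye(4);T[:3,:3]=R;T[:3,3]=s['tool_pos']
    ci=robot.camera_info('wrist'); return T@np.array(ci['tool_from_camera']),np.array(ci['intrinsics'])
def wray(s,uv,z):
    T,K=wcam(s); d=np.linalg.inv(K)@np.array([uv[0],uv[1],1.]); d=T[:3,:3]@np.array([d[0],-d[1],-d[2]]); c=T[:3,3]
    return c+d*(z-c[2])/d[2]
def wproj(s,p):
    T,K=wcam(s); q=T[:3,:3].T@(np.array(p)-T[:3,3]); q=K@np.array([q[0],-q[1],-q[2]]); return q[:2]/q[2]
def wsnap(f):
    s=st(); im=snap('wrist',f); import pickle; pickle.dump({k:s[k] for k in('orientation','tool_pos')},open('pics/'+f+'.pkl','wb')); return s,im
def load(f):
    import pickle; return pickle.load(open('pics/'+f+'.pkl','rb')),cv2.imread('pics/'+f)
E
python3 -c "
from h import *
wsnap('w1.png')"
```

```text
t 1.82 pos mm [ 433.7 -225.1  282.8] yaw(y axis)deg 71.19 zax [ 0.    -0.014 -1.   ] op 93.1 F [0.5 1.8 0.5] q [-0.57 -0.2   1.69 -0.01  1.64 -1.82]
```

View pics/w1.png

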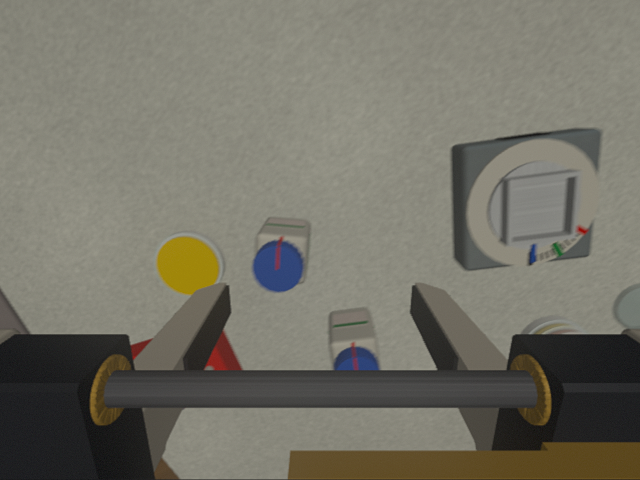

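The wrist view shows the two jars (caps at about (278,265) and (355,360)) and the tester with its nest at (540,208). I'll take close crops.

Run:
```python
from h import *
im=cv2.imread('pics/w1.png')
a=cv2.resize(im[200:380,240:400],None,fx=3.3,fy=3.3,interpolation=cv2.INTER_CUBIC)
cv2.imwrite('pics/c3.png',a)
cv2.imwrite('pics/c4.png',cv2.resize(im[115:285,440:620],None,fx=3.5,fy=3.5,interpolation=cv2.INTER_CUBIC))
```

```text
(no output)
```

View pics/c3.png

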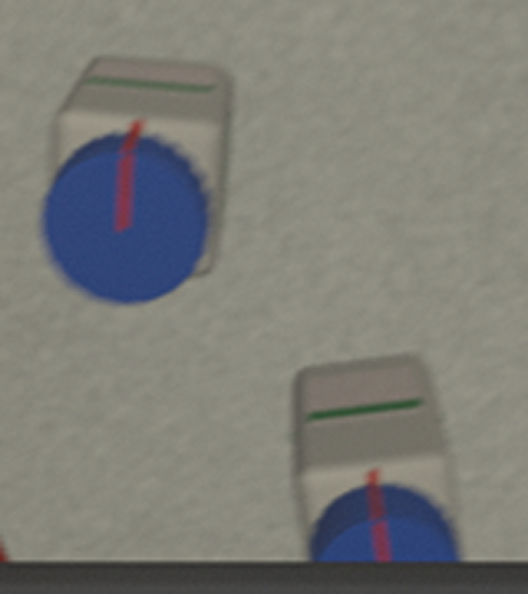

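View pics/c4.png

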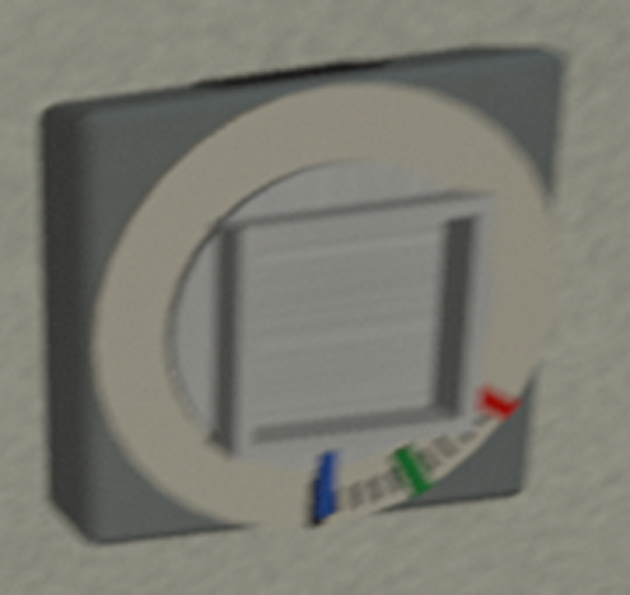

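Run:
```python
from h import *
s,im=load('w1.png')
f=lambda x,y:(240+(x+.5)/3.3-.5,200+(y+.5)/3.3-.5)
g=lambda x,y:(440+(x+.5)/3.5-.5,115+(y+.5)/3.5-.5)
def ln(n,a,b,z,F):
    A,B=wray(s,F(*a),z)[:2]*1000,wray(s,F(*b),z)[:2]*1000; d=B-A
    print(n,A.round(1),B.round(1),'len',np.linalg.norm(d).round(1),'ang',np.degrees(np.arctan2(d[1],d[0])).round(1))
ln('J1 top edge',(62,110),(226,122),.084,f)
ln('J1 bottom edge',(100,58),(222,66),.0,f)
ln('J1 right vertical side',(226,122),(212,270),.084,f)
ln('J2 top edge',(301,470),(445,456),.084,f)
ln('J2 bot edge',(305,368),(412,354),.0,f)
print('J1 cap',wray(s,f(125,219),.110)*1000, )
ln('J1 line',(138,122),(124,230),.1,f)
q=[(235,228),(487,195),(463,420),(245,458)]
for i in range(4): ln('nest rim outer',q[i],q[(i+1)%4],.071,g)
P=np.array([wray(s,g(*p),.071)[:2]*1000 for p in q]);print('mean',P.mean(0))
q=[(45,108),(560,50),(522,495),(92,542)]
for i in range(1,3): ln('base',q[i],q[(i+1)%4],.05,g)
q=[(243,222),(447,218)]
ln('inner floor',(252,430),(440,410),.056,g)
# turntable & dial ellipse
print('pointer tip', wray(s,g(322,515),.052)*1000, wray(s,g(328,455),.056)*1000)
# predicted projection of the nest centre
for c in[(.5034,.0008,.05),(.5034,.0008,.056)]: u=wproj(s,c); print((u-[440,115])*3.5)
```

```text
J1 top edge [ 435.8 -298.9] [ 456.6 -249.8] len 53.3 ang 67.1
J1 bottom edge [ 439.4 -300.4] [ 457.7 -256. ] len 48.1 ang 67.5
J1 right vertical side [ 456.6 -249.8] [ 504.6 -271.7] len 52.7 ang -24.5
J2 top edge [ 588.3 -267.7] [ 598.9 -217.2] len 51.6 ang 78.2
J2 bot edge [ 594.6 -266.7] [ 602.6 -221.4] len 45.9 ang 80.0
J1 cap [ 469.11533223 -286.18967273  110.        ]
J1 line [ 443.4 -273.4] [ 475.9 -290.5] len 36.7 ang -27.7
nest rim outer [467.6 -33.6] [481.6  38.3] len 73.2 ang 79.0
nest rim outer [481.6  38.3] [550.   23.2] len 70.1 ang -12.4
nest rim outer [550.   23.2] [541.1 -43.1] len 67.0 ang -97.7
nest rim outer [541.1 -43.1] [467.6 -33.6] len 74.1 ang 172.6
mean [510.08578355  -3.79351393]
base [451.6  77. ] [593.9  50.9] len 144.6 ang -10.4
base [593.9  50.9] [565.2 -89.1] len 142.9 ang -101.6
inner floor [539.5 -33.2] [552.   25.3] len 59.9 ang 78.0
pointer tip [578.86278772 -14.4252546   52.        ] [556.01328209 -11.17965771  56.        ]
[329.22193394 288.93282806]
[339.79007509 292.59010432]
```

{"op": "send_rows", "data": {
  "series": [
    {"wx": 0.01, "wy": 0, "wz": -0.035, "dx": 1.2, "dy": -2, "dz": 0, "fingers": 0},
    {"wx": 0, "wy": 0, "wz": -0.03, "dx": 1.2, "dy": -2, "dz": 0, "fingers": 0},
    {"wx": 0, "wy": 0, "wz": 0, "dx": 1.0, "dy": -1.6, "dz": 0, "fingers": 0},
    {"wx": 0, "wy": 0, "wz": 0, "dx": 0, "dy": 0, "dz": 0, "fingers": 0},
    {"wx": 0, "wy": 0, "wz": 0, "dx": 0, "dy": 0, "dz": 0, "fingers": 0}
  ]
}}

```text
t: 2.28
tool_pos: [0.4671, -0.2934, 0.2751]
orientation: [-0.633, -3.067, 0.003]
force: [-0.9, 0.4, -0.4]
opening: 0.0935
```

```bash
python3 -c "
from h import *
wsnap('w2.png');snap('top','top2.png')"
```

```text
t 2.28 pos mm [ 467.1 -293.4  275.1] yaw(y axis)deg 66.69 zax [-0.011  0.    -1.   ] op 93.5 F [-0.9  0.4 -0.4] q [-0.65 -0.01  1.53 -0.01  1.63 -1.81]
```

View pics/w2.png

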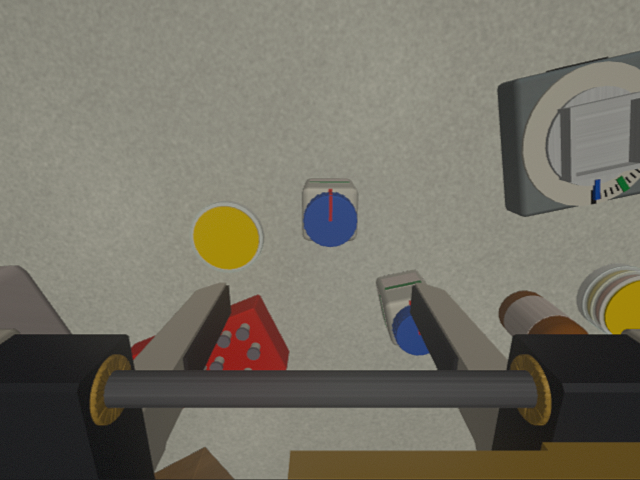

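The cap of jar 1 sits at (330,219), and its body is square to the image, so the yaw matches. Now the cap and body positions.

Run:
```python
from h import *
s,im=load('w2.png'); H,S,V=cv2.split(cv2.cvtColor(im,cv2.COLOR_BGR2HSV))
m=((H>100)&(H<130)&(S>110)).astype(np.uint8)*255
m[:150]=0;m[:,500:]=0; m[300:]=0; m=cv2.morphologyEx(m,cv2.MORPH_CLOSE,np.ones((9,9)))
cs,_=cv2.findContours(m[:, :370].copy(),cv2.RETR_EXTERNAL,cv2.CHAIN_APPROX_NONE); c=max(cs,key=cv2.contourArea)
e=cv2.fitEllipse(c); print(e); print(wray(s,e[0],.11)*1000,wray(s,e[0],.105)*1000)
cv2.imwrite('pics/c5.png',cv2.resize(im[170:260,290:370],None,fx=6,fy=6,interpolation=cv2.INTER_CUBIC))
cv2.imwrite('pics/c6.png',cv2.resize(im[45:225,490:640],None,fx=3.3,fy=3.3,interpolation=cv2.INTER_CUBIC))
```

```text
((329.9054260253906, 219.32737731933594), (52.01887893676758, 52.97551727294922), 6.155017375946045)
[ 469.83713995 -285.49482306  110.        ] [ 470.99953246 -285.86868018  105.        ]
```

View pics/c5.png

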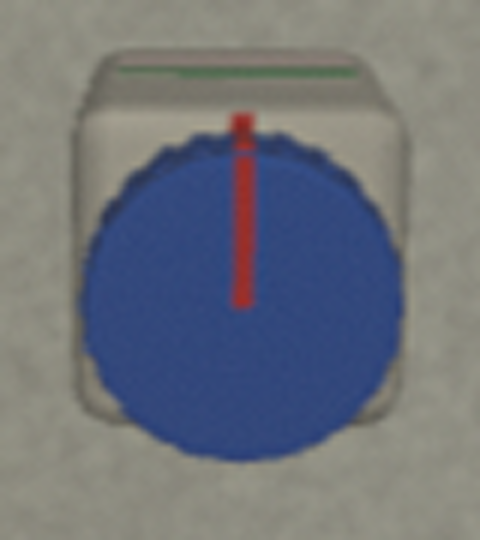

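{"op": "send_rows", "data": {
  "series": [
    {"wx": 0, "wy": -0.01, "wz": 0.005, "dx": 0.1, "dy": 0.9, "dz": -3, "fingers": 0},
    {"wx": 0, "wy": 0, "wz": 0, "dx": 0, "dy": 0, "dz": -4, "fingers": 0},
    {"wx": 0, "wy": 0, "wz": 0, "dx": 0, "dy": 0, "dz": -4, "fingers": 0},
    {"wx": 0, "wy": 0, "wz": 0, "dx": 0, "dy": 0, "dz": -2, "fingers": 0},
    {"wx": 0, "wy": 0, "wz": 0, "dx": 0, "dy": 0, "dz": 0, "fingers": 0},
    {"wx": 0, "wy": 0, "wz": 0, "dx": 0, "dy": 0, "dz": 0, "fingers": 0}
  ]
}}

```text
t: 2.88
tool_pos: [0.468, -0.2782, 0.1467]
orientation: [0.614, 3.071, -0.006]
force: [-0.5, 0.3, 0.3]
opening: 0.0928
```

```bash
python3 -c "
from h import *
wsnap('w3.png')"
```

```text
t 2.88 pos mm [ 468.  -278.2  146.7] yaw(y axis)deg 67.38 zax [ 0.009 -0.005 -1.   ] op 92.8 F [-0.5  0.3  0.3] q [-0.63  0.02  1.74  0.    1.37 -1.81]
```

View pics/w3.png

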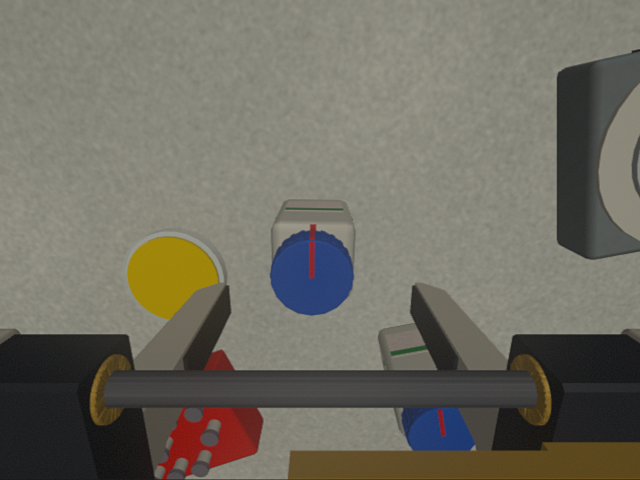

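Run:
```python
from h import *
s,im=load('w3.png')
c=wray(s,(312,277.5),.11)*1000; print(c, c[:2]-s['tool_pos'][:2]*1000)
print(wray(s,(312,225),.086)*1000,wray(s,(272,252),.084)*1000,wray(s,(354.5,252),.084)*1000)
st()
```

```text
[ 471.41929441 -285.44608855  110.        ] [ 3.41331025 -7.23404708]
[ 446.39179946 -275.45213699   86.        ] [ 454.01363676 -308.35538956   84.        ] [ 475.56385757 -256.44228605   84.        ]
t 2.93 pos mm [ 468.1 -278.3  147. ] yaw(y axis)deg 67.38 zax [ 0.009 -0.005 -1.   ] op 93.1 F [-0.3  0.4 -0.5] q [-0.63  0.02  1.74  0.    1.37 -1.81]
```

{"op": "send_rows", "data": {
  "series": [
    {"wx": 0.004, "wy": 0.007, "wz": 0, "dx": 0.2, "dy": -0.5, "dz": -1.5, "fingers": 0},
    {"wx": 0, "wy": 0, "wz": 0, "dx": 0, "dy": -0.1, "dz": -3, "fingers": 0},
    {"wx": 0, "wy": 0, "wz": 0, "dx": 0, "dy": 0, "dz": -2, "fingers": 0},
    {"wx": 0, "wy": 0, "wz": 0, "dx": 0, "dy": 0, "dz": 0, "fingers": 0},
    {"wx": 0, "wy": 0, "wz": 0, "dx": 0, "dy": 0, "dz": 0, "fingers": 0}
  ]
}}

```text
t: 3.35
tool_pos: [0.4772, -0.2879, 0.0946]
orientation: [0.609, 3.062, -0.015]
force: [0.0, -0.7, -0.4]
opening: 0.0928
```

```bash
python3 -c "
from h import *
st()"
```

```text
t 3.35 pos mm [ 477.2 -287.9   94.6] yaw(y axis)deg 67.51 zax [ 0.018 -0.013 -1.   ] op 92.8 F [ 0.  -0.7 -0.4] q [-0.63  0.09  1.77 -0.    1.27 -1.81]
```

{"op": "send_rows", "data": {
  "series": [
    {"wx": 0, "wy": 0, "wz": 0, "dx": 0, "dy": 0, "dz": 0, "fingers": 0},
    {"wx": 0, "wy": 0, "wz": 0, "dx": 0, "dy": 0, "dz": 0, "fingers": 0}
  ]
}}

```text
t: 3.52
tool_pos: [0.4791, -0.2891, 0.0992]
orientation: [0.607, 3.057, -0.018]
force: [0.3, -0.1, -0.7]
opening: 0.0926
```

```bash
python3 -c "
from h import *
st()"
```

```text
t 3.52 pos mm [ 479.1 -289.1   99.2] yaw(y axis)deg 67.53 zax [ 0.022 -0.016 -1.   ] op 92.6 F [ 0.3 -0.1 -0.7] q [-0.63  0.08  1.76 -0.    1.27 -1.81]
```

{"op": "send_rows", "data": {
  "series": [
    {"wx": 0, "wy": 0.018, "wz": 0, "dx": -0.6, "dy": 0.3, "dz": -1, "fingers": 0}
  ]
}}

```text
t: 3.6
tool_pos: [0.4755, -0.288, 0.0933]
orientation: [0.61, 3.068, -0.028]
force: [0.4, -0.2, -0.2]
opening: 0.0934
```

```bash
python3 -c "
from h import *
st()"
```

```text
t 3.6 pos mm [ 475.5 -288.    93.3] yaw(y axis)deg 67.51 zax [ 0.009 -0.02  -1.   ] op 93.4 F [ 0.4 -0.2 -0.2] q [-0.63  0.09  1.77 -0.01  1.27 -1.8 ]
```

{"op": "send_rows", "data": {
  "series": [
    {"wx": 0, "wy": 0, "wz": 0, "dx": 0, "dy": 0, "dz": 0, "fingers": 0}
  ]
}}

```text
t: 3.68
tool_pos: [0.4745, -0.2873, 0.0925]
orientation: [0.61, 3.071, -0.028]
force: [-0.5, 1.0, -0.5]
opening: 0.0931
```

```bash
python3 -c "
from h import *
st()"
```

```text
t 3.68 pos mm [ 474.5 -287.3   92.5] yaw(y axis)deg 67.52 zax [ 0.007 -0.019 -1.   ] op 93.1 F [-0.5  1.  -0.5] q [-0.63  0.09  1.77 -0.01  1.27 -1.8 ]
```

{"op": "send_rows", "data": {
  "series": [
    {"wx": 0.012, "wy": 0.005, "wz": 0, "dx": -0.2, "dy": 0.1, "dz": -1.2, "fingers": 0},
    {"wx": 0.006, "wy": 0.002, "wz": 0, "dx": -0.1, "dy": 0.1, "dz": -1.6, "fingers": 0},
    {"wx": 0, "wy": 0, "wz": 0, "dx": -0.1, "dy": 0, "dz": -1.2, "fingers": 0},
    {"wx": 0, "wy": 0, "wz": 0, "dx": 0, "dy": 0, "dz": -0.7, "fingers": 0},
    {"wx": 0, "wy": 0, "wz": 0, "dx": 0, "dy": 0, "dz": -0.3, "fingers": 0},
    {"wx": 0, "wy": 0, "wz": 0, "dx": 0, "dy": 0, "dz": -0.1, "fingers": 0}
  ]
}}

```text
t: 4.18
tool_pos: [0.4693, -0.2845, 0.0357]
orientation: [-0.612, -3.08, -0.001]
force: [-0.7, 0.0, -0.5]
opening: 0.0929
```

```bash
python3 -c "
from h import *
st()"
```

```text
t 4.18 pos mm [ 469.3 -284.5   35.7] yaw(y axis)deg 67.53 zax [-0.002  0.001 -1.   ] op 92.9 F [-0.7  0.  -0.5] q [-0.64  0.16  1.8  -0.    1.18 -1.82]
```

{"op": "send_rows", "data": {
  "series": [
    {"wx": 0, "wy": 0, "wz": 0, "dx": 0.05, "dy": 0, "dz": 0.3, "fingers": 60},
    {"wx": 0, "wy": 0, "wz": 0, "dx": 0, "dy": 0, "dz": 0.1, "fingers": 255},
    {"wx": 0, "wy": 0, "wz": 0, "dx": 0, "dy": 0, "dz": 0, "fingers": 255},
    {"wx": 0, "wy": 0, "wz": 0, "dx": 0, "dy": 0, "dz": 0, "fingers": 255},
    {"wx": 0, "wy": 0, "wz": 0, "dx": 0, "dy": 0, "dz": 0, "fingers": 255},
    {"wx": 0, "wy": 0, "wz": 0, "dx": 0, "dy": 0, "dz": 0, "fingers": 255}
  ],
  "newtons": 25
}}

```text
t: 4.68
tool_pos: [0.4703, -0.2848, 0.0406]
orientation: [-0.612, -3.08, -0.0]
force: [-0.3, 0.5, -2.1]
opening: 0.0578
```

```bash
python3 -c "
from h import *
wsnap('w4.png')"
```

```text
t 4.68 pos mm [ 470.3 -284.8   40.6] yaw(y axis)deg 67.53 zax [-0.001  0.    -1.   ] op 57.8 F [-0.3  0.5 -2.1] q [-0.64  0.16  1.8  -0.    1.19 -1.82]
```

View pics/w4.png

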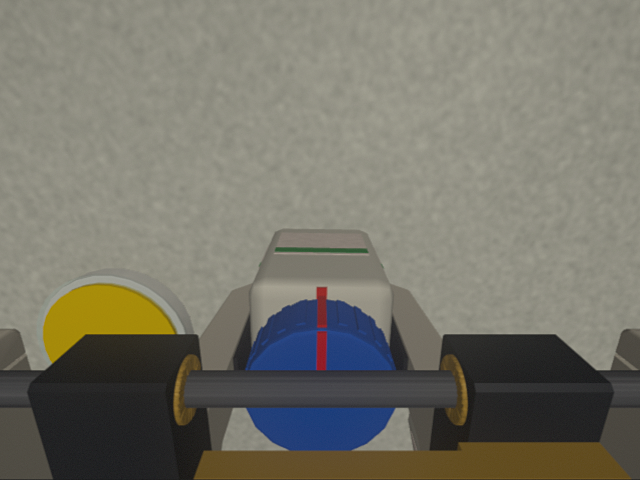

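Jar 1 is gripped squarely: opening 57.8 mm, cap centre at about (321,375). Next I'll find its offset along tool x, and the nest pose from the unobstructed top view.

Run:
```python
from h import *
s,im=load('w4.png'); R=Ro.from_rotvec(s['orientation']).as_matrix()
def tl(uv,z): return R.T@(wray(s,uv,z)-s['tool_pos'])*1000
print('front top edge',tl((320,281),.084),'bottom front edge',tl((322,230),0),'red line out end',tl((321.5,288),.085), 'cap bottom extreme',tl((321,453),.11))
cv2.imwrite('pics/c7.png',cv2.resize(im[220:470,230:410],None,fx=2.4,fy=2.4,interpolation=cv2.INTER_CUBIC))
im=cv2.imread('pics/top2.png')
cv2.imwrite('pics/c8.png',cv2.resize(im[185:275,290:385],None,fx=6.5,fy=6.5,interpolation=cv2.INTER_CUBIC))
```

```text
front top edge [ 27.89046633  -0.2710637  -43.31513271] bottom front edge [23.86714394  0.8365903  40.67953066] red line out end [ 25.4779207    0.29423057 -44.31837155] cap bottom extreme [-26.39904849   0.12547376 -69.38720416]
```

View pics/c7.png

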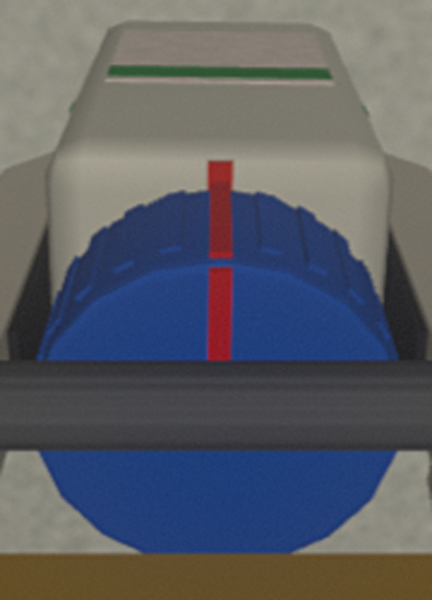

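View pics/c8.png

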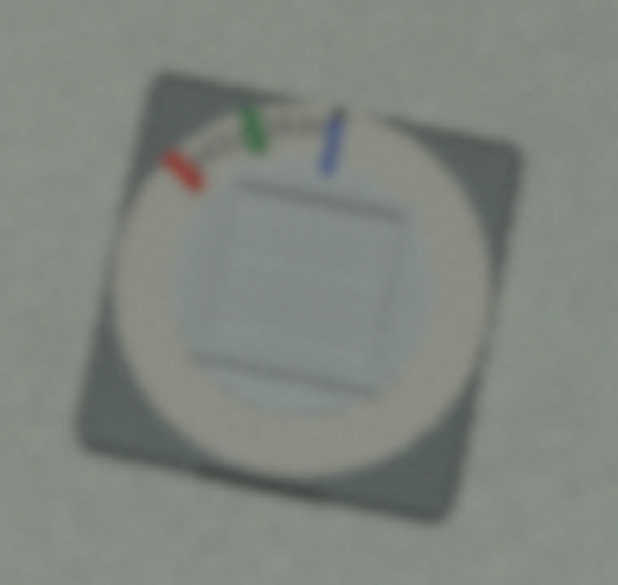

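Run:
```python
from h import *
g=lambda x,y:(290+(x+.5)/6.5-.5,185+(y+.5)/6.5-.5)
for n,p,z in[('dial',(302.5,289),.051),('base',(301.5,297),.05),('tt',(302,285),.056),('ttbot',(302,285),.053)]: print(n,ray('top',g(*p),z)*1000)
a,b=ray('top',g(238,182),.071),ray('top',g(405,214),.071); print('inner far rim',a,b,np.degrees(np.arctan2(*(b-a)[1::-1])))
a,b=ray('top',g(190,356),.071),ray('top',g(380,395),.071); print('near',a,b,np.degrees(np.arctan2(*(b-a)[1::-1])))
s,im=load('w4.png'); R=Ro.from_rotvec(s['orientation']).as_matrix()
print(R.T@(wray(s,(321,328.5),.11)-s['tool_pos'])*1000)
# wrist view w2 of tester
im=cv2.imread('pics/w2.png');cv2.imwrite('pics/c9.png',cv2.resize(im[45:225,490:640],None,fx=3.3,fy=3.3,interpolation=cv2.INTER_CUBIC))
```

```text
dial [506.95695959   1.07178683  51.        ]
base [504.00548878   1.38137722  50.        ]
tt [507.60173769   1.48704314  56.        ]
ttbot [508.15042732   1.36346838  53.        ]
inner far rim [0.54414266 0.02683137 0.071     ] [ 0.53288608 -0.03665497  0.071     ] -100.0544622554129
near [0.47699371 0.04394264 0.071     ] [ 0.46340403 -0.02765265  0.071     ] -100.74759457838559
[ 23.46314521   0.07196872 -69.32105177]
```

View pics/c9.png

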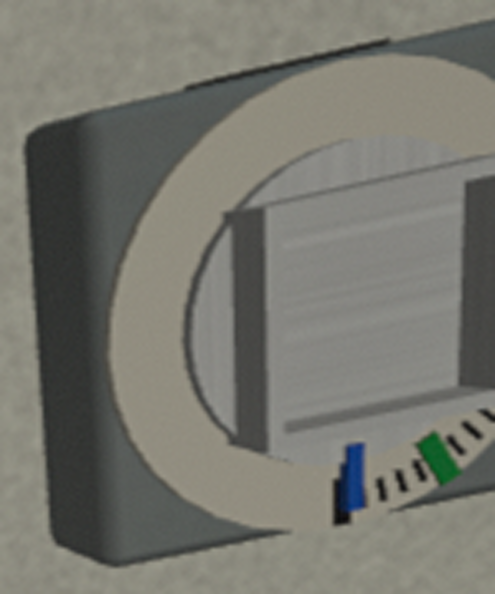

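{"op": "send_rows", "data": {
  "series": [
    {"wx": 0, "wy": 0, "wz": 0, "dx": 0, "dy": 0, "dz": 1, "fingers": 255},
    {"wx": 0, "wy": 0, "wz": 0, "dx": 0, "dy": 0, "dz": 2.5, "fingers": 255},
    {"wx": 0, "wy": 0, "wz": 0, "dx": 0, "dy": 0, "dz": 3, "fingers": 255},
    {"wx": 0, "wy": 0, "wz": 0.03, "dx": 0.3, "dy": 1, "dz": 3, "fingers": 255},
    {"wx": 0, "wy": 0, "wz": 0.03, "dx": 0.4, "dy": 2, "dz": 2, "fingers": 255},
    {"wx": 0, "wy": 0, "wz": 0.03, "dx": 0.4, "dy": 3, "dz": 0.5, "fingers": 255},
    {"wx": 0, "wy": 0, "wz": 0.03, "dx": 0.4, "dy": 3.5, "dz": 0, "fingers": 255},
    {"wx": 0, "wy": 0, "wz": 0.03, "dx": 0.4, "dy": 3.5, "dz": 0, "fingers": 255},
    {"wx": 0, "wy": 0, "wz": 0.03, "dx": 0.4, "dy": 3.5, "dz": 0, "fingers": 255},
    {"wx": 0, "wy": 0, "wz": 0.02, "dx": 0.3, "dy": 3.5, "dz": 0, "fingers": 255},
    {"wx": 0, "wy": 0, "wz": 0, "dx": 0.2, "dy": 2.5, "dz": 0, "fingers": 255},
    {"wx": 0, "wy": 0, "wz": 0, "dx": 0, "dy": 1.5, "dz": 0, "fingers": 255},
    {"wx": 0, "wy": 0, "wz": 0, "dx": 0, "dy": 0.7, "dz": 0, "fingers": 255},
    {"wx": 0, "wy": 0, "wz": 0, "dx": 0, "dy": 0.2, "dz": 0, "fingers": 255}
  ]
}}

```text
t: 5.9
tool_pos: [0.4934, -0.0233, 0.173]
orientation: [-0.292, -3.126, -0.002]
force: [-0.4, 0.4, -3.0]
opening: 0.0578
```

```bash
python3 -c "
from h import *
st()"
```

```text
t 5.9 pos mm [493.4 -23.3 173. ] yaw(y axis)deg 79.34 zax [-0.002  0.002 -1.   ] op 57.8 F [-0.4  0.4 -3. ] q [-0.15 -0.13  1.83  0.    1.44 -1.54]
```

{"op": "send_rows", "data": {
  "series": [
    {"wx": 0, "wy": 0, "wz": 0, "dx": 0.5, "dy": 1.0, "dz": 0, "fingers": 255},
    {"wx": 0, "wy": 0, "wz": 0, "dx": 0.4, "dy": 0.9, "dz": 0, "fingers": 255},
    {"wx": 0, "wy": 0, "wz": 0, "dx": 0.2, "dy": 0.5, "dz": 0, "fingers": 255},
    {"wx": 0, "wy": 0, "wz": 0, "dx": 0, "dy": 0.1, "dz": 0, "fingers": 255}
  ]
}}

```text
t: 6.23
tool_pos: [0.5056, 0.0016, 0.1735]
orientation: [-0.296, -3.126, -0.001]
force: [-0.1, 1.1, -3.9]
opening: 0.0579
```

```bash
python3 -c "
from h import *
wsnap('w5.png');im=snap('scene','s5.png')
cv2.imwrite('pics/c10.png',cv2.resize(im[200:310,250:360,::-1],None,fx=5.4,fy=5.4,interpolation=cv2.INTER_CUBIC))"
```

```text
t 6.23 pos mm [505.6   1.6 173.5] yaw(y axis)deg 79.18 zax [-0.001  0.001 -1.   ] op 57.9 F [-0.1  1.1 -3.9] q [-0.1  -0.1   1.8   0.    1.44 -1.48]
```

View pics/w5.png

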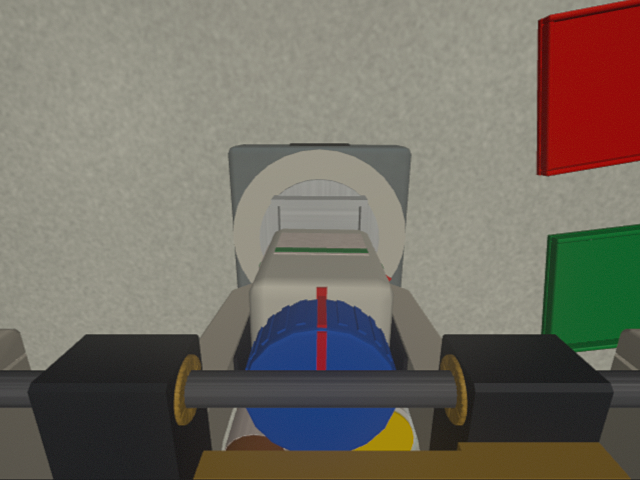

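View pics/c10.png

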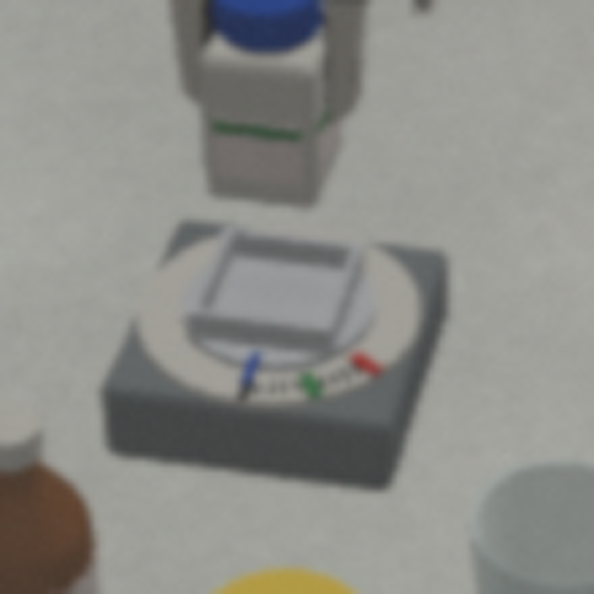

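```bash
python3 -c "
from h import *
im=cv2.imread('pics/w5.png');cv2.imwrite('pics/c11.png',cv2.resize(im[140:290,225:415],None,fx=4,fy=4,interpolation=cv2.INTER_CUBIC))"
```

```text
(no output)
```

View pics/c11.png

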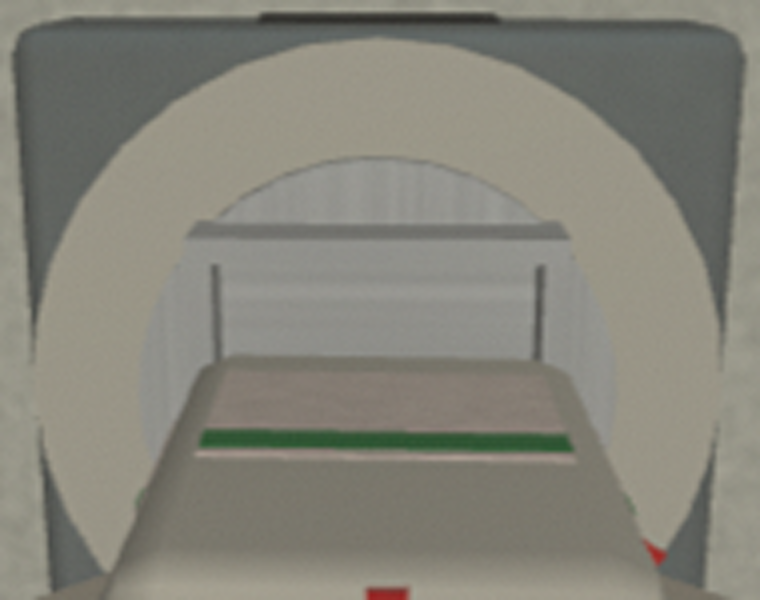

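Run:
```python
from h import *
s,im=load('w5.png'); R=Ro.from_rotvec(s['orientation']).as_matrix()
g=lambda x,y:(225+(x+.5)/4-.5,140+(y+.5)/4-.5)
tl=lambda uv,z:(R.T@(wray(s,uv,z)-s['tool_pos'])*1000).round(2)
print('inner corners',tl(g(210,264),.071),tl(g(546,264),.071))
print('outer near edge',tl(g(188,239),.071),tl(g(570,239),.071))
print('base near edge',tl(g(30,22),.05),tl(g(735,30),.05),'dial near',tl(g(379,38),.051),'tt near',tl(g(379,157),.056))
print('dial lr',tl(g(33,345),.051),tl(g(722,345),.051))
w=lambda uv,z:(wray(s,uv,z)*1000).round(1)
c=(wray(s,g(210,264),.071)+wray(s,g(546,264),.071))/2-R[:,0]*.032; print('nest centre world',c)
```

```text
inner corners [ 25.75 -33.58 102.53] [ 25.78  30.92 102.56]
outer near edge [ 30.61 -37.61 102.53] [ 30.63  35.33 102.57]
base near edge [ 69.72 -69.86 123.58] [ 68.24  68.98 123.65] dial near [ 66.74  -1.18 122.61] tt near [ 44.14  -1.17 117.58]
dial lr [  4.18 -73.8  122.47] [  4.24  70.76 122.55]
nest centre world [ 0.51131555 -0.00079954  0.0709514 ]
```

{"op": "send_rows", "data": {
  "series": [
    {"wx": 0, "wy": 0, "wz": 0.003, "dx": 0.2, "dy": -0.1, "dz": -1.2, "fingers": 255},
    {"wx": 0, "wy": 0, "wz": 0.003, "dx": 0.2, "dy": -0.1, "dz": -1.6, "fingers": 255},
    {"wx": 0, "wy": 0, "wz": 0, "dx": 0.05, "dy": -0.05, "dz": -1.2, "fingers": 255},
    {"wx": 0, "wy": 0, "wz": 0, "dx": 0, "dy": 0, "dz": -0.7, "fingers": 255},
    {"wx": 0, "wy": 0, "wz": 0, "dx": 0, "dy": 0, "dz": -0.3, "fingers": 255},
    {"wx": 0, "wy": 0, "wz": 0, "dx": 0, "dy": 0, "dz": 0, "fingers": 255}
  ]
}}

```text
t: 6.83
tool_pos: [0.5095, -0.0046, 0.1181]
orientation: [-0.29, -3.126, 0.001]
force: [-0.0, -0.1, -2.7]
opening: 0.058
```

```bash
python3 -c "
from h import *
wsnap('w6.png');im=snap('scene','s6.png')
cv2.imwrite('pics/c12.png',cv2.resize(im[200:310,250:360,::-1],None,fx=5.4,fy=5.4,interpolation=cv2.INTER_CUBIC))
im=cv2.imread('pics/w6.png');cv2.imwrite('pics/c13.png',cv2.resize(im[100:290,205:435],None,fx=3.4,fy=3.1,interpolation=cv2.INTER_CUBIC))"
```

```text
t 6.83 pos mm [509.5  -4.6 118.1] yaw(y axis)deg 79.42 zax [-0.003 -0.001 -1.   ] op 58.0 F [-0.  -0.1 -2.7] q [-0.11 -0.04  1.85 -0.    1.33 -1.49]
```

View pics/c12.png

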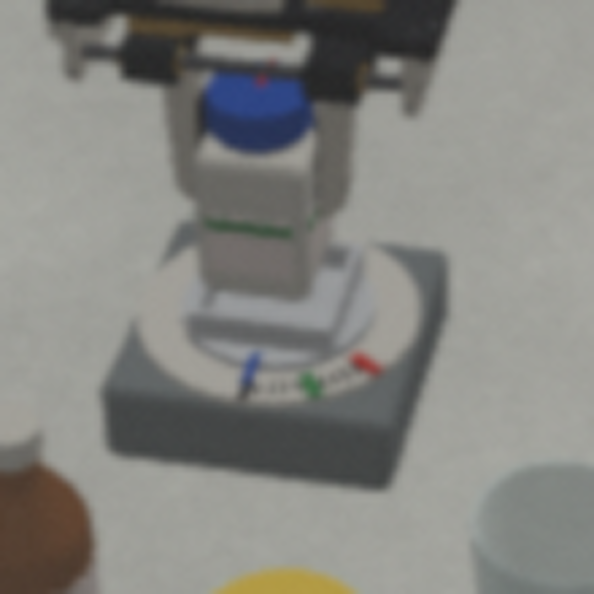

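View pics/c13.png

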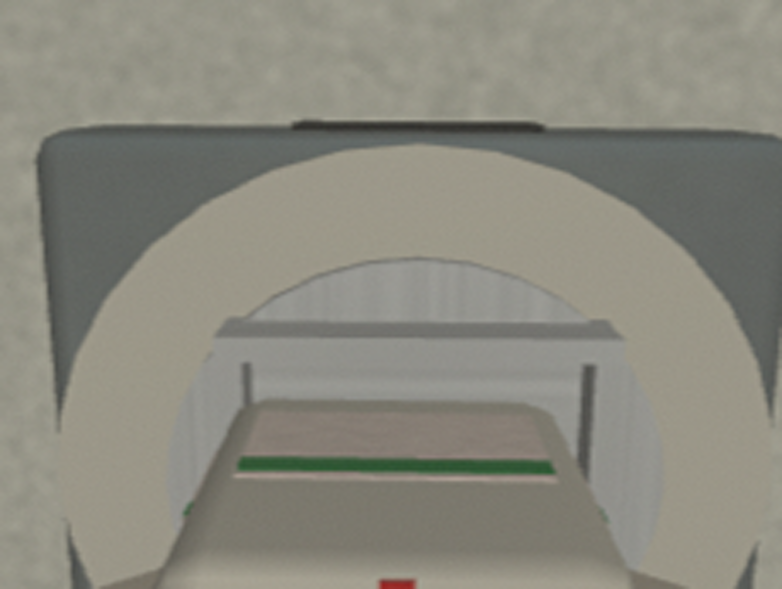

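Run:
```python
from h import *
s,im=load('w6.png'); R=Ro.from_rotvec(s['orientation']).as_matrix()
g=lambda x,y:(205+(x+.5)/3.4-.5,100+(y+.5)/3.1-.5)
tl=lambda uv,z:(R.T@(wray(s,uv,z)-s['tool_pos'])*1000).round(2)
a,b=tl(g(242,362),.071),tl(g(597,362),.071)
print('inner corners',a,b,'centre x',(a[0]+b[0])/2-32,'y',(a[1]+b[1])/2)
a,b=tl(g(217,337),.071),tl(g(622,339),.071); print('outer near',a,b, 'centre', (a[0]+b[0])/2-37,(a[1]+b[1])/2)
print('tt near',tl(g(418,258),.056)[0]-50)
a,b=tl(g(250,403),.077),tl(g(545,403),.077); print('jar bottom edge',a,b)
```

```text
inner corners [ 30.76 -27.8   47.22] [30.81 36.48 47.15] centre x -1.2149999999999999 y 4.339999999999998
outer near [ 35.82 -32.12  47.23] [35.47 40.74 47.16] centre -1.355000000000004 4.310000000000002
tt near -0.8200000000000003
jar bottom edge [ 24.01 -25.91  41.2 ] [24.05 26.61 41.14]
```

{"op": "send_rows", "data": {
  "series": [
    {"wx": 0, "wy": 0, "wz": 0, "dx": 0, "dy": 0.2, "dz": 0, "fingers": 255},
    {"wx": 0, "wy": 0, "wz": 0, "dx": 0, "dy": 0.2, "dz": 0, "fingers": 255},
    {"wx": 0, "wy": 0, "wz": 0, "dx": 0, "dy": 0.05, "dz": 0, "fingers": 255},
    {"wx": 0, "wy": 0, "wz": 0, "dx": 0, "dy": 0, "dz": 0, "fingers": 255}
  ]
}}

```text
t: 7.27
tool_pos: [0.5117, 0.0003, 0.1218]
orientation: [0.29, 3.125, -0.001]
force: [-0.2, -0.3, -2.3]
opening: 0.058
```

```bash
python3 -c "
from h import *
st()"
```

```text
t 7.27 pos mm [5.117e+02 3.000e-01 1.218e+02] yaw(y axis)deg 79.41 zax [ 0.003 -0.001 -1.   ] op 58.0 F [-0.2 -0.3 -2.3] q [-0.1  -0.04  1.85 -0.    1.34 -1.48]
```

{"op": "send_rows", "data": {
  "series": [
    {"wx": 0, "wy": 0.003, "wz": 0, "dx": -0.2, "dy": -0.07, "dz": -0.2, "fingers": 255},
    {"wx": 0, "wy": 0, "wz": 0, "dx": 0, "dy": 0, "dz": -0.5, "fingers": 255},
    {"wx": 0, "wy": 0, "wz": 0, "dx": 0, "dy": 0, "dz": -0.5, "fingers": 255},
    {"wx": 0, "wy": 0, "wz": 0, "dx": 0, "dy": 0, "dz": -0.2, "fingers": 255}
  ]
}}

```text
t: 7.6
tool_pos: [0.5108, -0.0003, 0.1085]
orientation: [0.288, 3.125, -0.002]
force: [-0.5, -0.3, -3.7]
opening: 0.0579
```

```bash
python3 -c "
from h import *
st()"
```

```text
t 7.6 pos mm [ 5.108e+02 -3.000e-01  1.085e+02] yaw(y axis)deg 79.45 zax [ 0.003 -0.001 -1.   ] op 57.9 F [-0.5 -0.3 -3.7] q [-0.1  -0.03  1.86 -0.    1.31 -1.49]
```

{"op": "send_rows", "data": {
  "series": [
    {"wx": 0, "wy": 0.002, "wz": 0, "dx": -0.1, "dy": 0, "dz": -0.3, "fingers": 255},
    {"wx": 0, "wy": 0, "wz": 0, "dx": 0, "dy": 0, "dz": -0.4, "fingers": 255},
    {"wx": 0, "wy": 0, "wz": 0, "dx": 0, "dy": 0, "dz": -0.2, "fingers": 255}
  ]
}}

```text
t: 7.85
tool_pos: [0.5091, -0.0003, 0.0977]
orientation: [-0.289, -3.128, 0.002]
force: [0.1, -0.6, -3.0]
opening: 0.0582
```

```bash
python3 -c "
from h import *
st()"
```

```text
t 7.85 pos mm [ 5.091e+02 -3.000e-01  9.770e+01] yaw(y axis)deg 79.44 zax [-0.001 -0.001 -1.   ] op 58.2 F [ 0.1 -0.6 -3. ] q [-0.1  -0.02  1.87 -0.    1.29 -1.49]
```

Jar bottom is about 1 mm above the floor. I'll touch down gently and check the force.

{"op": "send_rows", "data": {
  "series": [
    {"wx": 0, "wy": 0, "wz": 0, "dx": 0, "dy": 0, "dz": -0.12, "fingers": 255},
    {"wx": 0, "wy": 0, "wz": 0, "dx": 0, "dy": 0, "dz": -0.05, "fingers": 255}
  ]
}}

```text
t: 8.02
tool_pos: [0.5094, -0.0004, 0.0966]
orientation: [-0.289, -3.128, 0.002]
force: [-2.7, 0.2, 6.5]
opening: 0.0579
```

```bash
python3 -c "
from h import *
st()"
```

```text
t 8.02 pos mm [ 5.094e+02 -4.000e-01  9.660e+01] yaw(y axis)deg 79.44 zax [-0.    -0.001 -1.   ] op 57.9 F [-2.7  0.2  6.5] q [-0.1  -0.02  1.87 -0.    1.29 -1.49]
```

{"op": "send_rows", "data": {
  "series": [
    {"wx": 0, "wy": 0, "wz": 0, "dx": 0, "dy": 0, "dz": 0, "fingers": 100},
    {"wx": 0, "wy": 0, "wz": 0, "dx": 0, "dy": 0, "dz": 0, "fingers": 0},
    {"wx": 0, "wy": 0, "wz": 0, "dx": 0, "dy": 0, "dz": 0, "fingers": 0},
    {"wx": 0, "wy": 0, "wz": 0, "dx": 0, "dy": 0, "dz": 0, "fingers": 0},
    {"wx": 0, "wy": 0, "wz": 0, "dx": 0, "dy": 0, "dz": 1, "fingers": 0},
    {"wx": 0, "wy": 0, "wz": 0, "dx": 0, "dy": 0, "dz": 1.5, "fingers": 0},
    {"wx": 0, "wy": 0, "wz": 0, "dx": 0, "dy": 0, "dz": 1, "fingers": 0},
    {"wx": 0, "wy": 0, "wz": 0, "dx": 0, "dy": 0, "dz": 0.4, "fingers": 0}
  ]
}}

```text
t: 8.68
tool_pos: [0.5098, -0.0005, 0.1387]
orientation: [0.289, 3.128, -0.002]
force: [-0.3, -0.5, 1.2]
opening: 0.0925
```

```bash
python3 -c "
from h import *
wsnap('w7.png');im=snap('scene','s7.png')
cv2.imwrite('pics/c14.png',cv2.resize(im[200:310,250:360,::-1],None,fx=5.4,fy=5.4,interpolation=cv2.INTER_CUBIC))
"
```

```text
t 8.68 pos mm [ 5.098e+02 -5.000e-01  1.387e+02] yaw(y axis)deg 79.44 zax [ 0.001 -0.001 -1.   ] op 92.5 F [-0.3 -0.5  1.2] q [-0.1  -0.06  1.83 -0.    1.37 -1.49]
```

View pics/w7.png

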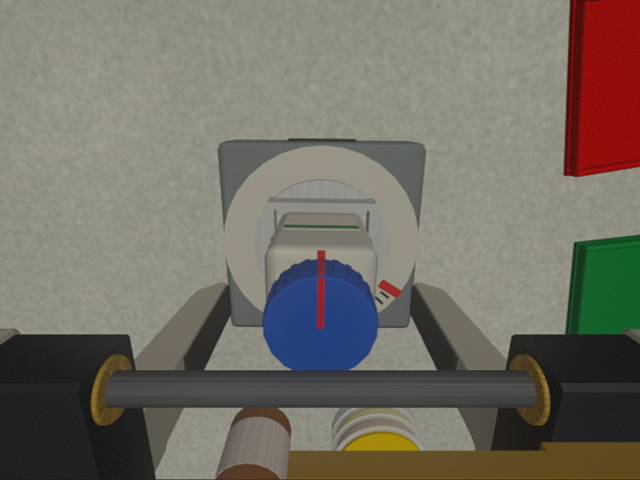

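View pics/c14.png

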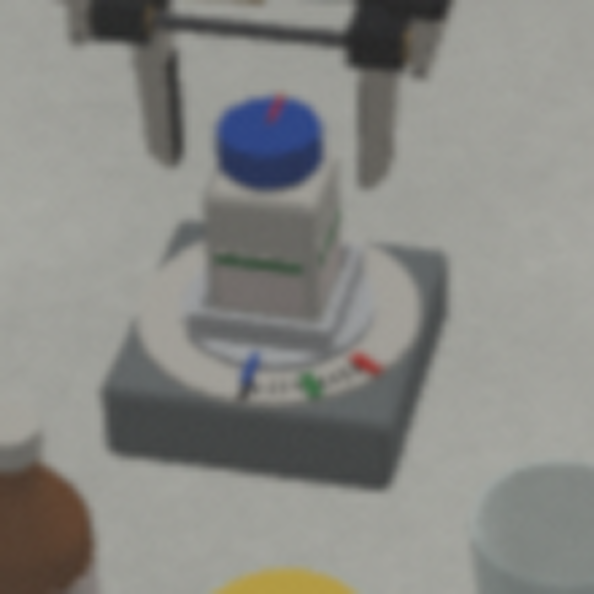

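Run:
```python
from h import *
s,im=load('w7.png'); R=Ro.from_rotvec(s['orientation']).as_matrix()
tl=lambda uv,z:(R.T@(wray(s,uv,z)-s['tool_pos'])*1000).round(2)
H,S,V=cv2.split(cv2.cvtColor(im,cv2.COLOR_BGR2HSV))
m=((H>100)&(H<130)&(S>110)).astype(np.uint8)*255; m[368:]=0
m=cv2.morphologyEx(m,cv2.MORPH_CLOSE,np.ones((13,13)))
cs,_=cv2.findContours(m,cv2.RETR_EXTERNAL,cv2.CHAIN_APPROX_NONE); c=max(cs,key=cv2.contourArea).reshape(-1,2)
c=c[(c[:,1]>320)&(c[:,1]<366)]
P=np.array([tl(p,.166)[:2] for p in c]); A=np.c_[2*P,np.ones(len(P))]; x=np.linalg.lstsq(A,(P**2).sum(1),rcond=None)[0]; print('cap circle',x[:2],np.sqrt(x[2]+x[0]**2+x[1]**2))
print(tl((321,328),.166))
print('world offset', R@np.array([x[0],x[1],0]))
```

```text
cap circle [-1.51982765 -0.54782622] 25.221384496505987
[ -1.89  -0.06 -27.31]
world offset [ 1.39365738 -0.81713239  0.00185047]
```

{"op": "send_rows", "data": {
  "series": [
    {"wx": 0, "wy": 0, "wz": 0, "dx": 0.1, "dy": -0.05, "dz": 0.4, "fingers": 0},
    {"wx": 0, "wy": 0, "wz": 0, "dx": 0, "dy": 0, "dz": 0.1, "fingers": 0}
  ]
}}

```text
t: 8.95
tool_pos: [0.5109, -0.001, 0.1431]
orientation: [0.289, 3.127, -0.002]
force: [-0.1, -0.6, -0.2]
opening: 0.0929
```

```bash
python3 -c "
from h import *
st()"
```

```text
t 8.95 pos mm [510.9  -1.  143.1] yaw(y axis)deg 79.44 zax [ 0.001 -0.001 -1.   ] op 92.9 F [-0.1 -0.6 -0.2] q [-0.1  -0.06  1.83 -0.    1.38 -1.49]
```

{"op": "send_rows", "data": {
  "series": [
    {"wx": 0, "wy": 0, "wz": 0, "dx": 0.02, "dy": 0, "dz": 0.15, "fingers": 80},
    {"wx": 0, "wy": 0, "wz": 0, "dx": 0, "dy": 0, "dz": 0.05, "fingers": 255},
    {"wx": 0, "wy": 0, "wz": 0, "dx": 0, "dy": 0, "dz": 0, "fingers": 255},
    {"wx": 0, "wy": 0, "wz": 0, "dx": 0, "dy": 0, "dz": 0, "fingers": 255},
    {"wx": 0, "wy": 0, "wz": 0, "dx": 0, "dy": 0, "dz": 0, "fingers": 255},
    {"wx": 0, "wy": 0, "wz": 0, "dx": 0, "dy": 0, "dz": 0, "fingers": 255}
  ],
  "newtons": 45
}}

```text
t: 9.45
tool_pos: [0.51, -0.0009, 0.1435]
orientation: [-0.289, -3.126, 0.002]
force: [0.3, -0.3, -0.4]
opening: 0.0575
```

```bash
python3 -c "
from h import *
s=st();print(s['wrist_torque'])"
```

```text
t 9.45 pos mm [510.   -0.9 143.5] yaw(y axis)deg 79.43 zax [-0.002 -0.001 -1.   ] op 57.5 F [ 0.3 -0.3 -0.4] q [-0.1  -0.06  1.83 -0.    1.38 -1.49]
[ 0.00592302  0.00171416 -0.04540575]
```

{"op": "send_rows", "data": {
  "series": [
    {"wx": 0, "wy": 0, "wz": 0, "dx": 0, "dy": 0, "dz": 0, "fingers": 255},
    {"wx": 0, "wy": 0, "wz": 0, "dx": 0, "dy": 0, "dz": 0, "fingers": 255},
    {"wx": 0, "wy": 0, "wz": 0, "dx": 0, "dy": 0, "dz": 0, "fingers": 255}
  ]
}}

```text
t: 9.7
tool_pos: [0.5099, -0.0007, 0.1432]
orientation: [-0.289, -3.126, 0.001]
force: [0.9, 0.6, 0.3]
opening: 0.0514
```

```bash
python3 -c "
from h import *
s=st();print(s['wrist_torque'])"
```

```text
t 9.7 pos mm [509.9  -0.7 143.2] yaw(y axis)deg 79.43 zax [-0.003 -0.001 -1.   ] op 51.4 F [0.9 0.6 0.3] q [-0.1  -0.06  1.83 -0.    1.38 -1.49]
[0.0011994  0.00062443 0.02347446]
```

Gripped on the cap at 51.4 mm. Now the counterclockwise turn, about 0.3 rad first.

{"op": "send_rows", "data": {
  "series": [
    {"wx": 0, "wy": 0, "wz": 0.05, "dx": 0, "dy": 0, "dz": 0, "fingers": 255},
    {"wx": 0, "wy": 0, "wz": 0.07, "dx": 0, "dy": 0, "dz": 0, "fingers": 255},
    {"wx": 0, "wy": 0, "wz": 0.07, "dx": 0, "dy": 0, "dz": 0, "fingers": 255},
    {"wx": 0, "wy": 0, "wz": 0.05, "dx": 0, "dy": 0, "dz": 0, "fingers": 255},
    {"wx": 0, "wy": 0, "wz": 0.02, "dx": 0, "dy": 0, "dz": 0, "fingers": 255}
  ]
}}

```text
t: 10.12
tool_pos: [0.5095, -0.0009, 0.1432]
orientation: [0.135, -3.135, 0.003]
force: [-1.1, -0.0, 1.7]
opening: 0.0513
```

```bash
python3 -c "
from h import *
s,_=wsnap('w8.png');print(s['wrist_torque']);im=snap('scene','s8.png')
cv2.imwrite('pics/c15.png',cv2.resize(im[200:310,250:360,::-1],None,fx=5.4,fy=5.4,interpolation=cv2.INTER_CUBIC))
"
```

```text
t 10.12 pos mm [509.5  -0.9 143.2] yaw(y axis)deg 94.93 zax [-0.003 -0.002 -1.   ] op 51.3 F [-1.1 -0.   1.7] q [-0.1  -0.06  1.83 -0.    1.38 -1.76]
[ 0.0809122   0.10070312 -0.1719247 ]
```

View pics/c15.png

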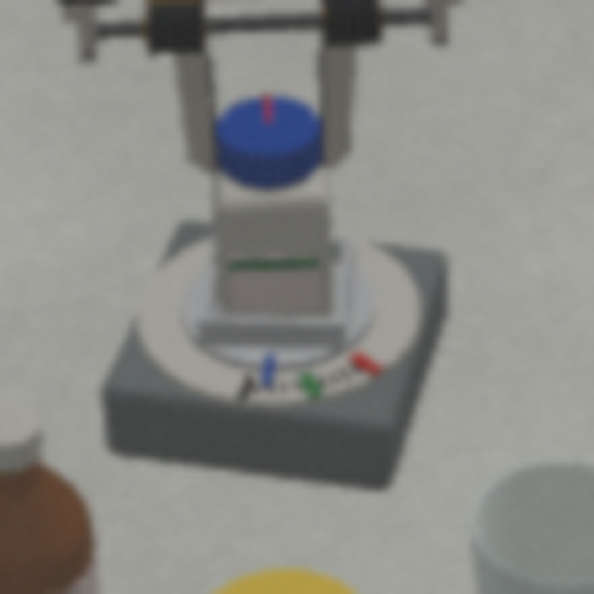

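Turned 15.5°. The pointer (crop (268,368)) is short of the green mark and the torque is about 0.17 N m. I'll carry on to about 0.5 rad.

{"op": "send_rows", "data": {
  "series": [
    {"wx": 0, "wy": 0, "wz": 0.05, "dx": 0.05, "dy": 0, "dz": 0.03, "fingers": 255},
    {"wx": 0, "wy": 0, "wz": 0.07, "dx": 0, "dy": 0, "dz": 0, "fingers": 255},
    {"wx": 0, "wy": 0, "wz": 0.06, "dx": 0, "dy": 0, "dz": 0, "fingers": 255},
    {"wx": 0, "wy": 0, "wz": 0.04, "dx": 0, "dy": 0, "dz": 0, "fingers": 255}
  ]
}}

```text
t: 10.55
tool_pos: [0.5098, -0.0008, 0.1433]
orientation: [0.473, -3.102, 0.003]
force: [-0.5, 0.9, 1.1]
opening: 0.0511
```

```bash
python3 -c "
from h import *
s,_=wsnap('w9.png');print(s['wrist_torque']);im=snap('scene','s9.png')
cv2.imwrite('pics/c16.png',cv2.resize(im[200:310,250:360,::-1],None,fx=5.4,fy=5.4,interpolation=cv2.INTER_CUBIC))
"
```

```text
t 10.55 pos mm [509.8  -0.8 143.3] yaw(y axis)deg 107.32 zax [-0.003 -0.002 -1.   ] op 51.1 F [-0.5  0.9  1.1] q [-0.1  -0.06  1.82 -0.    1.38 -1.97]
[ 0.12989247  0.06498711 -0.31330425]
```

View pics/c16.png

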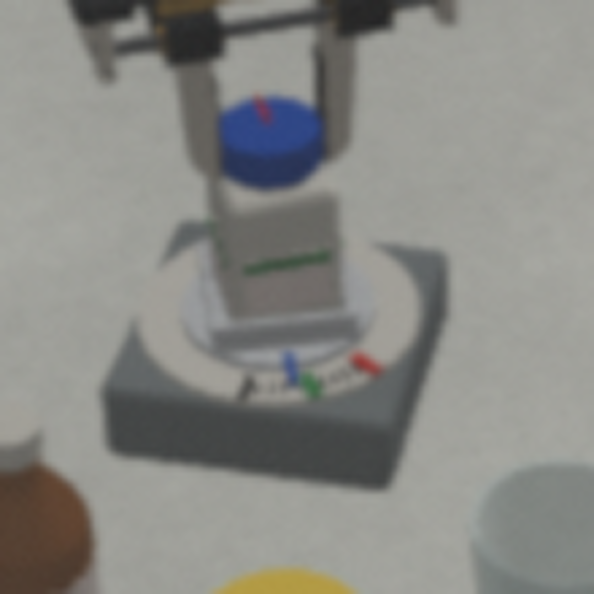

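View pics/w9.png

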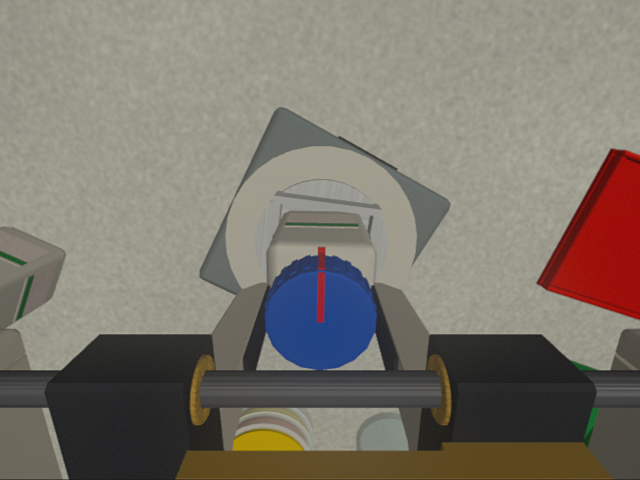

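The cap holds so far: its red line still meets the shoulder line at (321,250), and the torque is 0.31 N m. The pointer is just short of green, so I'll turn a little more.

{"op": "send_rows", "data": {
  "series": [
    {"wx": 0, "wy": 0, "wz": 0.06, "dx": 0, "dy": 0, "dz": 0, "fingers": 255},
    {"wx": 0, "wy": 0, "wz": 0.06, "dx": 0, "dy": 0, "dz": 0, "fingers": 255},
    {"wx": 0, "wy": 0, "wz": 0.04, "dx": 0, "dy": 0, "dz": 0, "fingers": 255}
  ]
}}

```text
t: 10.9
tool_pos: [0.5099, -0.0009, 0.1433]
orientation: [0.708, -3.058, 0.003]
force: [0.2, 0.5, -0.0]
opening: 0.0513
```

```bash
python3 -c "
from h import *
s,_=wsnap('w10.png');print(s['wrist_torque']);im=snap('scene','s10.png')
cv2.imwrite('pics/c17.png',cv2.resize(im[200:310,250:360,::-1],None,fx=5.4,fy=5.4,interpolation=cv2.INTER_CUBIC))
"
```

```text
t 10.9 pos mm [509.9  -0.9 143.3] yaw(y axis)deg 116.07 zax [-0.003 -0.003 -1.   ] op 51.3 F [ 0.2  0.5 -0. ] q [-0.1  -0.06  1.83 -0.    1.38 -2.13]
[ 0.16279407  0.08767886 -0.4989759 ]
```

View pics/c17.png

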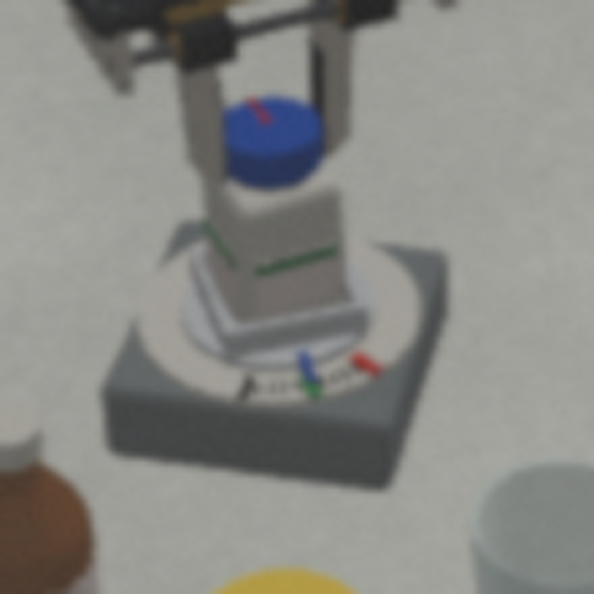

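View pics/w10.png

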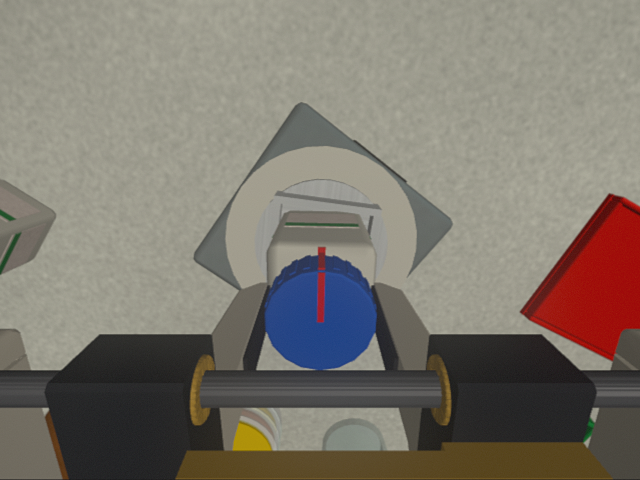

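Run:
```python
from h import *
im=cv2.imread('pics/s10.png'); 
cv2.imwrite('pics/c18.png',cv2.resize(im[255:285,285:330],None,fx=16,fy=16,interpolation=cv2.INTER_CUBIC))
g=lambda x,y:(250+(x+.5)/5.4-.5,200+(y+.5)/5.4-.5)
C=ray('scene',g(280,308),.051)
print(C)
for c in[C[:2],np.array([.5095,-.0005])]:
  for n,p in[('black',(246,387)),('green',(313,386)),('red',(366,364))]:
    d=ray('scene',g(*p),.051)[:2]-c; print(n,np.linalg.norm(d).round(3),np.degrees(np.arctan2(d[1],d[0])).round(1))
  d=ray('scene',g(307,367),.053)[:2]-c; print('ptr',np.linalg.norm(d).round(3),np.degrees(np.arctan2(d[1],d[0])).round(1))
```

```text
[0.51087982 0.00177888 0.051     ]
black 0.064 -12.0
green 0.065 17.7
red 0.064 45.5
ptr 0.052 18.1
black 0.065 -9.8
green 0.067 19.2
red 0.067 46.0
ptr 0.054 20.0
```

View pics/c18.png

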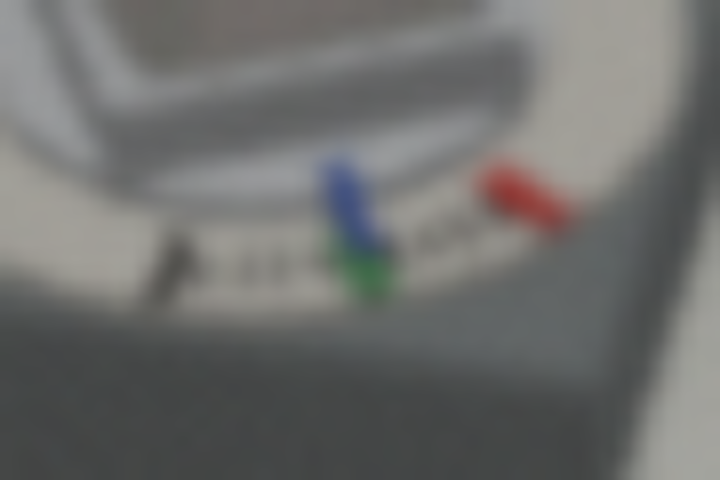

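The pointer is at the green mark: 18.1° against 17.7°, with red far off at 45.5°. I'll nudge about 2° past it to be sure, then turn back while holding.

{"op": "send_rows", "data": {
  "series": [
    {"wx": 0, "wy": 0, "wz": 0.04, "dx": 0, "dy": 0, "dz": 0, "fingers": 255},
    {"wx": 0, "wy": 0, "wz": 0.02, "dx": 0, "dy": 0, "dz": 0, "fingers": 255}
  ]
}}

```text
t: 11.17
tool_pos: [0.5099, -0.0009, 0.1433]
orientation: [0.788, -3.038, 0.003]
force: [0.3, 0.7, 0.5]
opening: 0.0514
```

```bash
python3 -c "
from h import *
s,_=wsnap('w11.png');print(s['wrist_torque']);im=snap('scene','s11.png')
cv2.imwrite('pics/c19.png',cv2.resize(im[210:290,280:340,::-1],None,fx=7,fy=7,interpolation=cv2.INTER_CUBIC))
"
```

```text
t 11.17 pos mm [509.9  -0.9 143.3] yaw(y axis)deg 119.07 zax [-0.002 -0.003 -1.   ] op 51.4 F [0.3 0.7 0.5] q [-0.1  -0.06  1.83 -0.    1.38 -2.18]
[ 0.19087522  0.09973217 -0.45210198]
```

View pics/c19.png

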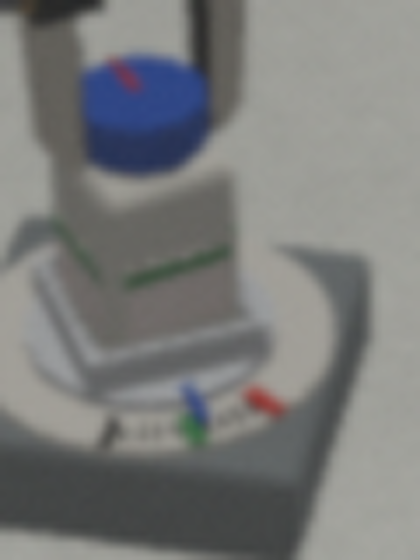

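Held at and just past green, so jar 1 is good. Turning back to rest now.

{"op": "send_rows", "data": {
  "series": [
    {"wx": 0, "wy": 0, "wz": -0.06, "dx": 0, "dy": 0, "dz": 0, "fingers": 255},
    {"wx": 0, "wy": 0, "wz": -0.1, "dx": 0, "dy": 0, "dz": 0, "fingers": 255},
    {"wx": 0, "wy": 0, "wz": -0.11, "dx": 0, "dy": 0, "dz": 0, "fingers": 255},
    {"wx": 0, "wy": 0, "wz": -0.11, "dx": 0, "dy": 0, "dz": 0, "fingers": 255},
    {"wx": 0, "wy": 0, "wz": -0.1, "dx": 0, "dy": 0, "dz": 0, "fingers": 255},
    {"wx": 0, "wy": 0, "wz": -0.08, "dx": 0, "dy": 0, "dz": 0, "fingers": 255},
    {"wx": 0, "wy": 0, "wz": -0.05, "dx": 0, "dy": 0, "dz": 0, "fingers": 255},
    {"wx": 0, "wy": 0, "wz": -0.02, "dx": 0, "dy": 0, "dz": 0, "fingers": 255}
  ]
}}

```text
t: 11.93
tool_pos: [0.5099, -0.0008, 0.1432]
orientation: [-0.269, -3.127, 0.002]
force: [0.1, -0.3, -0.1]
opening: 0.0512
```

```bash
python3 -c "
from h import *
s=st();print(s['wrist_torque'])
"
```

```text
t 11.93 pos mm [509.9  -0.8 143.2] yaw(y axis)deg 80.17 zax [-0.003 -0.001 -1.   ] op 51.2 F [ 0.1 -0.3 -0.1] q [-0.1  -0.06  1.82 -0.    1.38 -1.5 ]
[-0.19928349 -0.09165465 -0.0194603 ]
```

{"op": "send_rows", "data": {
  "series": [
    {"wx": 0, "wy": 0, "wz": 0, "dx": 0, "dy": 0, "dz": 0, "fingers": 0},
    {"wx": 0, "wy": 0, "wz": 0, "dx": 0, "dy": 0, "dz": 0, "fingers": 0},
    {"wx": 0, "wy": 0, "wz": 0, "dx": 0, "dy": 0, "dz": 0, "fingers": 0},
    {"wx": 0, "wy": 0, "wz": 0, "dx": 0, "dy": 0, "dz": 0, "fingers": 0},
    {"wx": 0, "wy": 0, "wz": 0, "dx": 0, "dy": 0, "dz": 0, "fingers": 0},
    {"wx": 0, "wy": 0, "wz": 0, "dx": 0, "dy": 0, "dz": 0, "fingers": 0}
  ]
}}

```text
t: 12.43
tool_pos: [0.5098, -0.0009, 0.143]
orientation: [-0.274, -3.126, 0.003]
force: [0.2, 0.3, 0.9]
opening: 0.0868
```

```bash
python3 -c "
from h import *
s,im=wsnap('w12.png')
"
```

```text
t 12.43 pos mm [509.8  -0.9 143. ] yaw(y axis)deg 79.99 zax [-0.004 -0.001 -1.   ] op 86.8 F [0.2 0.3 0.9] q [-0.1  -0.06  1.82 -0.    1.38 -1.5 ]
```

View pics/w12.png

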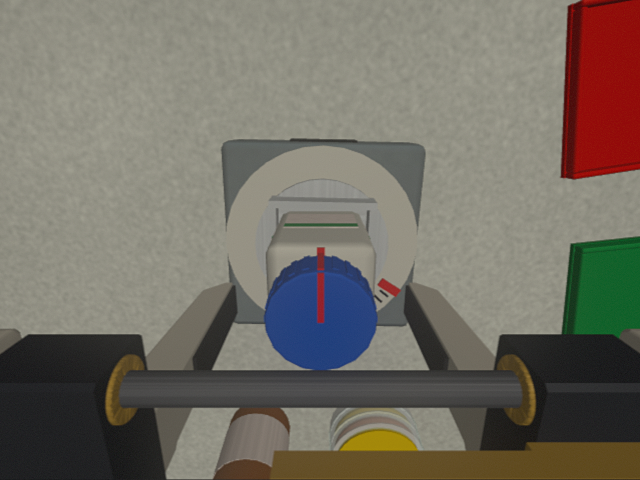

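The jar is back at rest, its red lines meet at (321,250), and it is square to the jaws. I'll go down and grip the body.

{"op": "send_rows", "data": {
  "series": [
    {"wx": 0, "wy": -0.003, "wz": 0, "dx": 0.1, "dy": 0, "dz": -1, "fingers": 0},
    {"wx": 0, "wy": 0, "wz": 0, "dx": 0, "dy": 0, "dz": -1.5, "fingers": 0},
    {"wx": 0, "wy": 0, "wz": 0, "dx": 0, "dy": 0, "dz": -1.1, "fingers": 0},
    {"wx": 0, "wy": 0, "wz": 0, "dx": 0, "dy": 0, "dz": -0.6, "fingers": 0},
    {"wx": 0, "wy": 0, "wz": 0, "dx": 0, "dy": 0, "dz": 0, "fingers": 255},
    {"wx": 0, "wy": 0, "wz": 0, "dx": 0, "dy": 0, "dz": 0, "fingers": 255}
  ],
  "newtons": 25
}}

```text
t: 12.98
tool_pos: [0.5105, -0.0008, 0.097]
orientation: [-0.273, -3.129, 0.002]
force: [-0.3, -0.5, 0.8]
opening: 0.0841
```

```bash
python3 -c "
from h import *
s=st()
for n,uv in[('g',(229.5,183.8))]: pass
im=cv2.imread('pics/w5.png');cv2.imwrite('pics/c20.png',im[0:380,430:640])
"
```

```text
t 12.98 pos mm [510.5  -0.8  97. ] yaw(y axis)deg 80.01 zax [-0.    -0.001 -1.   ] op 84.1 F [-0.3 -0.5  0.8] q [-0.1  -0.02  1.87 -0.    1.29 -1.5 ]
```

View pics/c20.png

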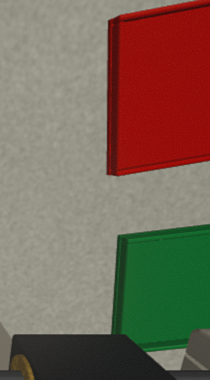

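{"op": "send_rows", "data": {
  "series": [
    {"wx": 0, "wy": 0, "wz": 0, "dx": 0, "dy": 0, "dz": 0, "fingers": 255},
    {"wx": 0, "wy": 0, "wz": 0, "dx": 0, "dy": 0, "dz": 0, "fingers": 255},
    {"wx": 0, "wy": 0, "wz": 0, "dx": 0, "dy": 0, "dz": 0, "fingers": 255},
    {"wx": 0, "wy": 0, "wz": 0, "dx": 0, "dy": 0, "dz": 0, "fingers": 255},
    {"wx": 0, "wy": 0, "wz": 0, "dx": 0, "dy": 0, "dz": 0, "fingers": 255},
    {"wx": 0, "wy": 0, "wz": 0, "dx": 0, "dy": 0, "dz": 0, "fingers": 255}
  ]
}}

```text
t: 13.48
tool_pos: [0.5112, -0.0009, 0.0983]
orientation: [0.273, 3.129, -0.002]
force: [1.2, 0.0, -3.5]
opening: 0.0577
```

```bash
python3 -c "
from h import *
s=st()
"
```

```text
t 13.48 pos mm [511.2  -0.9  98.3] yaw(y axis)deg 80.01 zax [ 0.001 -0.002 -1.   ] op 57.7 F [ 1.2  0.  -3.5] q [-0.1  -0.02  1.87 -0.    1.29 -1.5 ]
```

{"op": "send_rows", "data": {
  "series": [
    {"wx": 0, "wy": 0, "wz": 0, "dx": 0, "dy": 0, "dz": 1, "fingers": 255},
    {"wx": 0, "wy": 0, "wz": 0, "dx": 0, "dy": 0, "dz": 2, "fingers": 255},
    {"wx": 0, "wy": 0, "wz": 0, "dx": 0, "dy": 0, "dz": 2, "fingers": 255},
    {"wx": 0, "wy": 0, "wz": 0, "dx": 0.3, "dy": 0.8, "dz": 0.8, "fingers": 255},
    {"wx": 0, "wy": 0, "wz": 0, "dx": 0.8, "dy": 2, "dz": 0, "fingers": 255},
    {"wx": 0, "wy": 0, "wz": 0, "dx": 1.3, "dy": 3, "dz": 0, "fingers": 255},
    {"wx": 0, "wy": 0, "wz": 0, "dx": 1.5, "dy": 3.5, "dz": 0, "fingers": 255},
    {"wx": 0, "wy": 0, "wz": 0, "dx": 1.5, "dy": 3.5, "dz": 0, "fingers": 255},
    {"wx": 0, "wy": 0, "wz": 0, "dx": 1.5, "dy": 3.5, "dz": 0, "fingers": 255},
    {"wx": 0, "wy": 0, "wz": 0, "dx": 1.5, "dy": 3.5, "dz": 0, "fingers": 255},
    {"wx": 0, "wy": 0, "wz": 0, "dx": 1.2, "dy": 2.8, "dz": 0, "fingers": 255},
    {"wx": 0, "wy": 0, "wz": 0, "dx": 1, "dy": 2, "dz": 0, "fingers": 255},
    {"wx": 0, "wy": 0, "wz": 0, "dx": 0.5, "dy": 1.2, "dz": 0, "fingers": 255},
    {"wx": 0, "wy": 0, "wz": 0, "dx": 0.2, "dy": 0.4, "dz": 0, "fingers": 255}
  ]
}}

```text
t: 14.65
tool_pos: [0.6255, 0.2802, 0.161]
orientation: [0.281, 3.128, 0.002]
force: [0.1, 0.5, -3.4]
opening: 0.0576
```

```bash
python3 -c "
from h import *
s,im=wsnap('w13.png');im=snap('scene','s13.png')
cv2.imwrite('pics/c21.png',cv2.resize(im[190:330,340:480,::-1],None,fx=4.2,fy=4.2,interpolation=cv2.INTER_CUBIC))
"
```

```text
t 14.65 pos mm [625.5 280.2 161. ] yaw(y axis)deg 79.73 zax [ 0.001  0.001 -1.   ] op 57.6 F [ 0.1  0.5 -3.4] q [ 0.35  0.39  1.29  0.    1.46 -1.05]
```

View pics/w13.png

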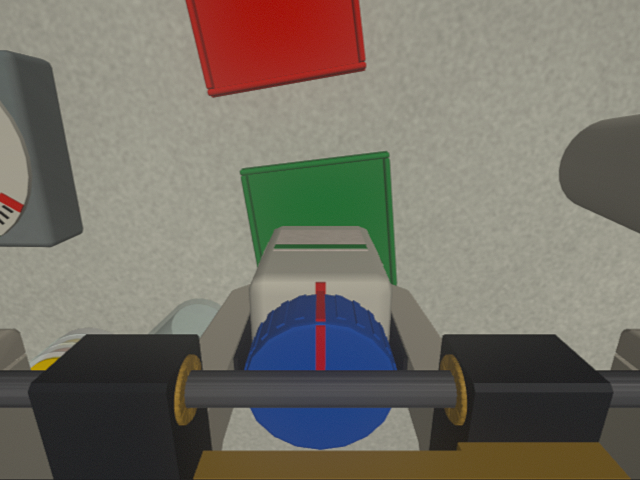

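View pics/c21.png

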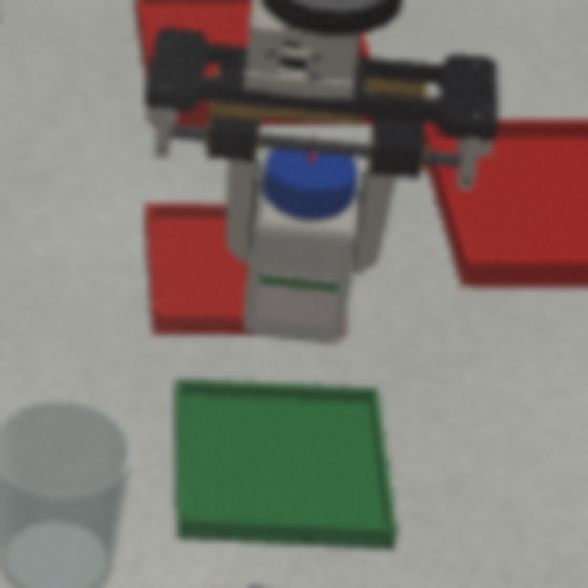

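Run:
```python
from h import *
s,im=load('w13.png'); H,S,V=cv2.split(cv2.cvtColor(im,cv2.COLOR_BGR2HSV))
cv2.imwrite('pics/c22.png',cv2.resize(im[50:290,180:420],None,fx=2.5,fy=2.5,interpolation=cv2.INTER_CUBIC))
def cen(a,b,z,sgn):
    A,B=wray(s,a,z)[:2]*1000,wray(s,b,z)[:2]*1000; d=B-A; L=np.linalg.norm(d); n=np.array([d[1],-d[0]])/L
    if n[0]*sgn<0:n=-n
    print(A.round(1),B.round(1),'len',L.round(1),'ang',np.degrees(np.arctan2(d[1],d[0])).round(1),'centre',((A+B)/2+65*n).round(1))
cen((241,170),(388.5,152.5),.016,1)
cen((210,95),(365.5,67),.016,-1)
cen((210,95),(365.5,67),.0,-1)
R=Ro.from_rotvec(s['orientation']).as_matrix()
print('jar', (s['tool_pos']+R@np.array([-.0018,0,0]))*1000)
```

```text
[566.3 221.2] [574.3 348.1] len 127.2 ang 86.4 centre [635.1 280.5]
[503.3 211. ] [505.3 338.1] len 127.1 ang 89.1 centre [439.3 275.6]
[501.3 206.8] [503.3 340.4] len 133.6 ang 89.1 centre [437.3 274.6]
jar [627.30996033 279.88297028 161.04227786]
```

View pics/c22.png

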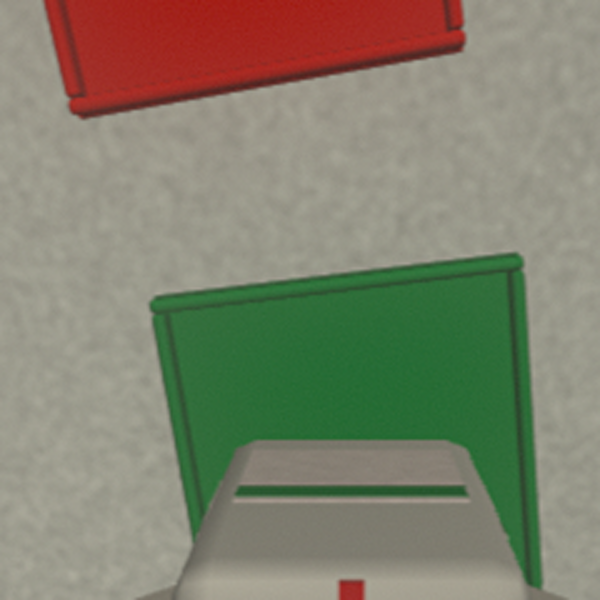

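{"op": "send_rows", "data": {
  "series": [
    {"wx": 0, "wy": 0, "wz": 0, "dx": 0.3, "dy": 0, "dz": -1.5, "fingers": 255},
    {"wx": 0, "wy": 0, "wz": 0, "dx": 0.2, "dy": 0, "dz": -2.5, "fingers": 255},
    {"wx": 0, "wy": 0, "wz": 0, "dx": 0, "dy": 0, "dz": -2.5, "fingers": 255},
    {"wx": 0, "wy": 0, "wz": 0, "dx": 0, "dy": 0, "dz": -1.8, "fingers": 255},
    {"wx": 0, "wy": 0, "wz": 0, "dx": 0, "dy": 0, "dz": -0.9, "fingers": 255},
    {"wx": 0, "wy": 0, "wz": 0, "dx": 0, "dy": 0, "dz": -0.3, "fingers": 255}
  ]
}}

```text
t: 15.25
tool_pos: [0.6304, 0.2715, 0.0609]
orientation: [0.291, 3.124, -0.001]
force: [0.4, 0.7, -2.4]
opening: 0.0577
```

```bash
python3 -c "
from h import *
s=st()
"
```

```text
t 15.25 pos mm [630.4 271.5  60.9] yaw(y axis)deg 79.36 zax [ 0.004 -0.001 -1.   ] op 57.7 F [ 0.4  0.7 -2.4] q [ 0.33  0.47  1.37 -0.    1.29 -1.05]
```

{"op": "send_rows", "data": {
  "series": [
    {"wx": 0, "wy": 0.003, "wz": 0, "dx": 0.05, "dy": 0.3, "dz": -0.3, "fingers": 255},
    {"wx": 0, "wy": 0, "wz": 0, "dx": 0, "dy": 0.3, "dz": -0.3, "fingers": 255},
    {"wx": 0, "wy": 0, "wz": 0, "dx": 0, "dy": 0.1, "dz": -0.2, "fingers": 255},
    {"wx": 0, "wy": 0, "wz": 0, "dx": 0, "dy": 0, "dz": -0.1, "fingers": 255}
  ]
}}

```text
t: 15.58
tool_pos: [0.6313, 0.2769, 0.0517]
orientation: [0.296, 3.127, -0.002]
force: [0.1, 0.0, -3.0]
opening: 0.0579
```

```bash
python3 -c "
from h import *
s=st()
"
```

```text
t 15.58 pos mm [631.3 276.9  51.7] yaw(y axis)deg 79.2 zax [ 0.    -0.001 -1.   ] op 57.9 F [ 0.1  0.  -3. ] q [ 0.34  0.49  1.37 -0.    1.29 -1.04]
```

{"op": "send_rows", "data": {
  "series": [
    {"wx": 0, "wy": 0, "wz": 0, "dx": 0, "dy": 0.1, "dz": -0.2, "fingers": 255},
    {"wx": 0, "wy": 0, "wz": 0, "dx": 0, "dy": 0, "dz": -0.1, "fingers": 255},
    {"wx": 0, "wy": 0, "wz": 0, "dx": 0, "dy": 0, "dz": -0.1, "fingers": 255}
  ]
}}

```text
t: 15.83
tool_pos: [0.6331, 0.279, 0.0502]
orientation: [0.294, 3.123, 0.001]
force: [-0.2, 1.3, -2.9]
opening: 0.0578
```

```bash
python3 -c "
from h import *
s=st()
"
```

```text
t 15.83 pos mm [633.1 279.   50.2] yaw(y axis)deg 79.23 zax [ 0.004  0.    -1.   ] op 57.8 F [-0.2  1.3 -2.9] q [ 0.34  0.49  1.36 -0.    1.28 -1.04]
```

{"op": "send_rows", "data": {
  "series": [
    {"wx": 0, "wy": 0.003, "wz": 0, "dx": -0.05, "dy": 0, "dz": -0.2, "fingers": 255},
    {"wx": 0, "wy": 0, "wz": 0, "dx": 0, "dy": 0, "dz": -0.15, "fingers": 255}
  ]
}}

```text
t: 16.0
tool_pos: [0.6333, 0.2795, 0.0477]
orientation: [0.294, 3.125, 0.002]
force: [-1.2, -0.7, -2.8]
opening: 0.0579
```

```bash
python3 -c "
from h import *
s=st()
"
```

```text
t 16.0 pos mm [633.3 279.5  47.7] yaw(y axis)deg 79.25 zax [ 0.003  0.001 -1.   ] op 57.9 F [-1.2 -0.7 -2.8] q [ 0.34  0.5   1.36 -0.    1.28 -1.04]
```

{"op": "send_rows", "data": {
  "series": [
    {"wx": 0, "wy": 0.002, "wz": 0, "dx": 0, "dy": 0, "dz": -0.1, "fingers": 255},
    {"wx": 0, "wy": 0, "wz": 0, "dx": 0, "dy": 0, "dz": -0.1, "fingers": 255}
  ]
}}

```text
t: 16.17
tool_pos: [0.6335, 0.2796, 0.0471]
orientation: [0.294, 3.127, 0.002]
force: [-6.2, -2.1, 8.7]
opening: 0.058
```

```bash
python3 -c "
from h import *
s=st()
"
```

```text
t 16.17 pos mm [633.5 279.6  47.1] yaw(y axis)deg 79.26 zax [ 0.001  0.001 -1.   ] op 58.0 F [-6.2 -2.1  8.7] q [ 0.34  0.5   1.36  0.    1.28 -1.04]
```

Contact. Releasing and lifting away.

{"op": "send_rows", "data": {
  "series": [
    {"wx": 0, "wy": 0, "wz": 0, "dx": 0, "dy": 0, "dz": 0, "fingers": 100},
    {"wx": 0, "wy": 0, "wz": 0, "dx": 0, "dy": 0, "dz": 0, "fingers": 0},
    {"wx": 0, "wy": 0, "wz": 0, "dx": 0, "dy": 0, "dz": 0, "fingers": 0},
    {"wx": 0, "wy": 0, "wz": 0, "dx": 0, "dy": 0, "dz": 0, "fingers": 0},
    {"wx": 0, "wy": 0, "wz": 0, "dx": 0, "dy": 0, "dz": 0, "fingers": 0},
    {"wx": 0, "wy": 0, "wz": 0, "dx": 0, "dy": 0, "dz": 1, "fingers": 0},
    {"wx": 0, "wy": 0, "wz": 0, "dx": 0, "dy": 0, "dz": 2.5, "fingers": 0},
    {"wx": 0, "wy": 0, "wz": 0, "dx": 0, "dy": 0, "dz": 3.5, "fingers": 0},
    {"wx": 0, "wy": 0, "wz": 0, "dx": 0, "dy": 0, "dz": 3.5, "fingers": 0},
    {"wx": 0, "wy": 0, "wz": 0, "dx": 0, "dy": 0, "dz": 2, "fingers": 0},
    {"wx": 0, "wy": 0, "wz": 0, "dx": 0, "dy": 0, "dz": 0.5, "fingers": 0}
  ]
}}

```text
t: 17.08
tool_pos: [0.631, 0.2785, 0.1824]
orientation: [-0.294, -3.125, 0.001]
force: [1.0, 0.3, 0.9]
opening: 0.093
```

```bash
python3 -c "
from h import *
s,im=wsnap('w14.png');im=snap('scene','s14.png')
cv2.imwrite('pics/c23.png',cv2.resize(im[190:330,340:480,::-1],None,fx=4.2,fy=4.2,interpolation=cv2.INTER_CUBIC))
"
```

```text
t 17.08 pos mm [631.  278.5 182.4] yaw(y axis)deg 79.24 zax [-0.003 -0.    -1.   ] op 93.0 F [1.  0.3 0.9] q [ 0.34  0.39  1.25  0.    1.5  -1.04]
```

View pics/w14.png

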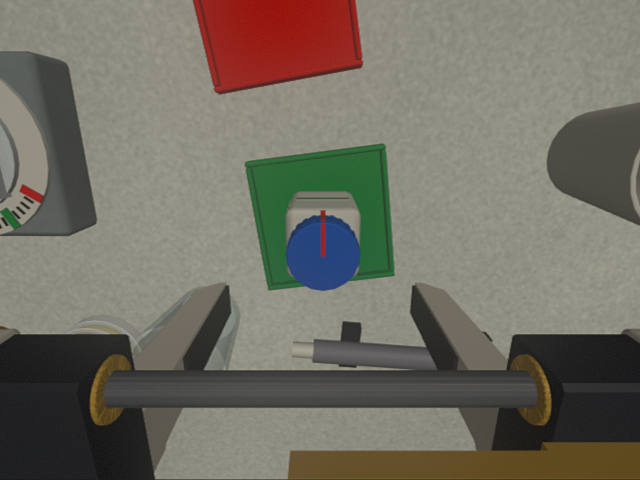

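View pics/c23.png

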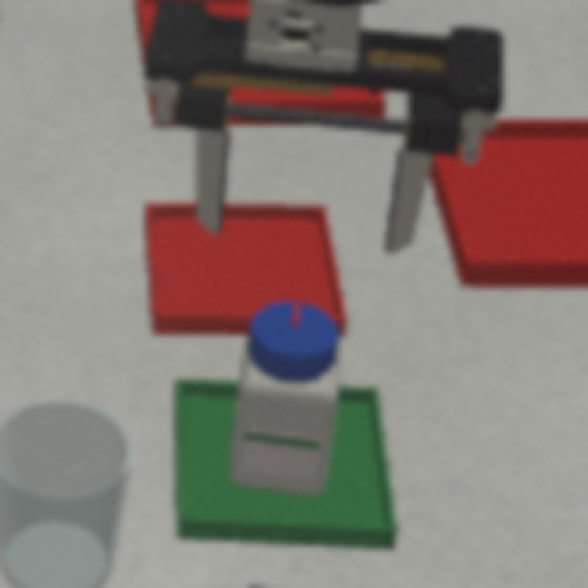

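The jar stands upright inside the green tray, its cap at (323,250). I'll check how well it is centred.

Run:
```python
from h import *
s,im=load('w14.png')
P=np.array([wray(s,p,.016)[:2]*1000 for p in[(247,162),(385.5,145.5),(394,275),(270,290)]]);print(P.round(1),P.mean(0), 'diag mids',(P[0]+P[2])/2,(P[1]+P[3])/2)
print('cap',wray(s,(323,253),.115)*1000)
```

```text
[[566.1 221.9]
 [575.2 348.4]
 [702.3 340.1]
 [695.3 213.3]] [634.71605909 280.93385426] diag mids [634.20317175 280.97001428] [635.22894642 280.89769424]
cap [631.38749061 279.88300475 115.        ]
```

{"op": "send_rows", "data": {
  "series": [
    {"wx": 0, "wy": 0, "wz": 0, "dx": 0, "dy": -1.5, "dz": 1.5, "fingers": 0},
    {"wx": 0, "wy": 0, "wz": 0, "dx": 0, "dy": -3, "dz": 1.5, "fingers": 0},
    {"wx": 0, "wy": 0, "wz": 0, "dx": -0.1, "dy": -4, "dz": 1, "fingers": 0},
    {"wx": 0, "wy": 0, "wz": 0, "dx": -0.1, "dy": -4, "dz": 0, "fingers": 0},
    {"wx": 0, "wy": 0, "wz": 0, "dx": -0.1, "dy": -4, "dz": 0, "fingers": 0},
    {"wx": 0, "wy": 0, "wz": 0, "dx": -0.1, "dy": -4, "dz": 0, "fingers": 0},
    {"wx": 0, "wy": 0, "wz": 0, "dx": -0.1, "dy": -4, "dz": 0, "fingers": 0},
    {"wx": 0, "wy": 0, "wz": 0, "dx": -0.1, "dy": -4, "dz": 0, "fingers": 0},
    {"wx": 0, "wy": 0, "wz": 0, "dx": -0.1, "dy": -4, "dz": 0, "fingers": 0},
    {"wx": 0, "wy": 0, "wz": 0, "dx": -0.1, "dy": -4, "dz": 0, "fingers": 0},
    {"wx": 0, "wy": 0, "wz": 0, "dx": -0.1, "dy": -4, "dz": 0, "fingers": 0},
    {"wx": 0, "wy": 0, "wz": 0, "dx": 0, "dy": -4, "dz": 0, "fingers": 0},
    {"wx": 0, "wy": 0, "wz": 0, "dx": 0, "dy": -3, "dz": 0, "fingers": 0},
    {"wx": 0, "wy": 0, "wz": 0, "dx": 0, "dy": -2, "dz": 0, "fingers": 0},
    {"wx": 0, "wy": 0, "wz": 0, "dx": 0, "dy": -1, "dz": 0, "fingers": 0},
    {"wx": 0, "wy": 0, "wz": 0, "dx": 0, "dy": -0.3, "dz": 0, "fingers": 0}
  ]
}}

```text
t: 18.52
tool_pos: [0.5979, -0.2473, 0.179]
orientation: [-0.28, -3.074, -0.003]
force: [-0.2, 0.0, 0.3]
opening: 0.0928
```

```bash
python3 -c "
from h import *
s,im=wsnap('w15.png')
"
```

```text
t 18.52 pos mm [ 597.9 -247.3  179. ] yaw(y axis)deg 79.6 zax [-0.054  0.007 -0.998] op 92.8 F [-0.2  0.   0.3] q [-0.46  0.33  1.33 -0.02  1.53 -1.85]
```

View pics/w15.png

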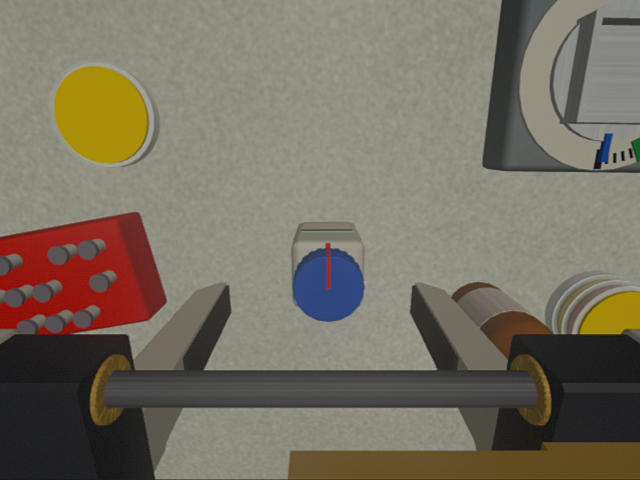

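Run:
```python
from h import *
s,im=load('w15.png')
print('cap',wray(s,(328.5,288),.11)*1000)
a,b=wray(s,(292,262),.084),wray(s,(364.5,262),.084); print(a,b)
c,d=wray(s,(300,223),0.0),wray(s,(355,223),.0); e=d-c; print(np.degrees(np.arctan2(e[1],e[0])))
cv2.imwrite('pics/c24.png',cv2.resize(im[210:330,275:385],None,fx=5,fy=5,interpolation=cv2.INTER_CUBIC))
```

```text
cap [ 621.73294484 -246.28310803  110.        ]
[ 0.60567461 -0.27193     0.084     ] [ 0.6158207  -0.21616608  0.084     ]
79.66213088613632
```

View pics/c24.png

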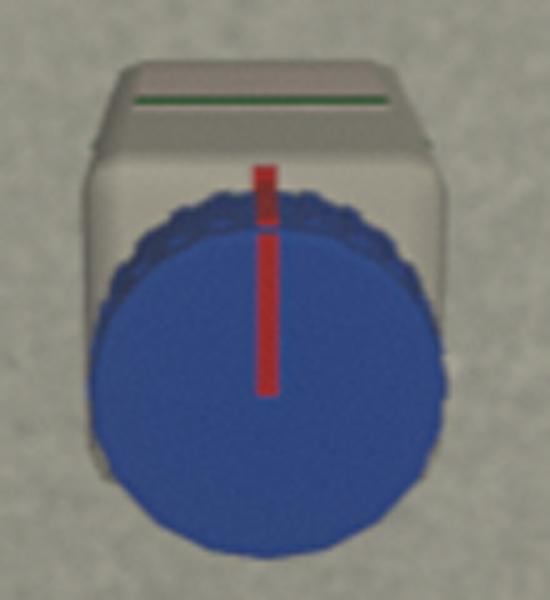

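{"op": "send_rows", "data": {
  "series": [
    {"wx": -0.003, "wy": -0.02, "wz": 0, "dx": 0.8, "dy": 0, "dz": -0.5, "fingers": 0},
    {"wx": -0.003, "wy": -0.02, "wz": 0, "dx": 0.8, "dy": 0, "dz": -1, "fingers": 0},
    {"wx": 0, "wy": -0.012, "wz": 0, "dx": 0.5, "dy": 0, "dz": -1, "fingers": 0},
    {"wx": 0, "wy": 0, "wz": 0, "dx": 0.2, "dy": 0, "dz": -0.5, "fingers": 0},
    {"wx": 0, "wy": 0, "wz": 0, "dx": 0, "dy": 0, "dz": 0, "fingers": 0}
  ]
}}

```text
t: 18.98
tool_pos: [0.6215, -0.2388, 0.144]
orientation: [-0.276, -3.124, -0.008]
force: [0.9, -0.3, 0.0]
opening: 0.0932
```

```bash
python3 -c "
from h import *
st()
"
```

```text
t 18.98 pos mm [ 621.5 -238.8  144. ] yaw(y axis)deg 79.89 zax [-0.005  0.006 -1.   ] op 93.2 F [ 0.9 -0.3  0. ] q [-0.45  0.35  1.36  0.    1.43 -1.84]
```

{"op": "send_rows", "data": {
  "series": [
    {"wx": -0.005, "wy": -0.004, "wz": 0, "dx": 0, "dy": -0.4, "dz": -0.5, "fingers": 0},
    {"wx": 0, "wy": 0, "wz": -0.003, "dx": 0, "dy": -0.3, "dz": -0.8, "fingers": 0},
    {"wx": 0, "wy": 0, "wz": 0, "dx": 0, "dy": -0.05, "dz": -0.5, "fingers": 0},
    {"wx": 0, "wy": 0, "wz": 0, "dx": 0, "dy": 0, "dz": -0.3, "fingers": 0}
  ]
}}

```text
t: 19.32
tool_pos: [0.6223, -0.2439, 0.1223]
orientation: [-0.276, -3.128, 0.0]
force: [-0.0, 0.2, -0.1]
opening: 0.093
```

```bash
python3 -c "
from h import *
s,_=wsnap('w16.png')
"
```

```text
t 19.32 pos mm [ 622.3 -243.9  122.3] yaw(y axis)deg 79.92 zax [-0.001  0.    -1.   ] op 93.0 F [-0.   0.2 -0.1] q [-0.45  0.37  1.38 -0.    1.39 -1.84]
```

View pics/w16.png

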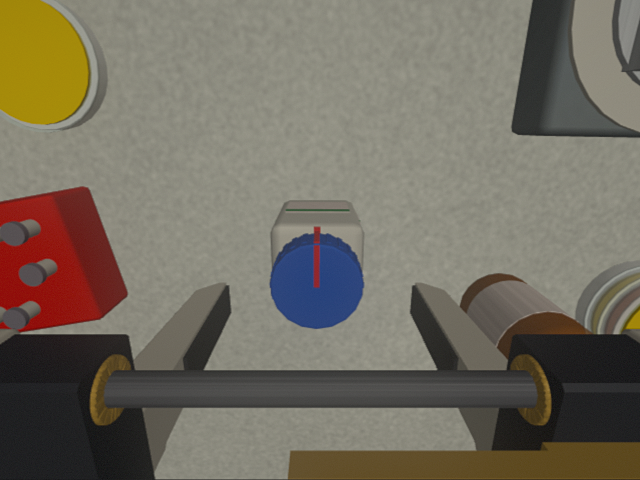

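Run:
```python
from h import *
s,im=load('w16.png'); R=Ro.from_rotvec(s['orientation']).as_matrix()
tl=lambda uv,z:(R.T@(wray(s,uv,z)-s['tool_pos'])*1000).round(1)
print('cap tool',tl((317,286.5),.11),'world',wray(s,(317,286.5),.11)*1000)
print('bottle near edge base',tl((461,296),0),tl((497,273),0),'shoulder',tl((500,335),.09),tl((545,312),.09))
a,b=ray('top',(391,149),.02),ray('top',(363,149),.02);print(a,b)
```

```text
cap tool [-0.2 -2.2 12.3] world [ 622.03127576 -246.08658242  110.        ]
bottle near edge base [-60.5 125.2 122.2] [-38.3 154.  122.2] shoulder [-43.2 114.2  32.2] [-26.7 139.8  32.3]
[ 0.7300697  -0.14303958  0.02      ] [ 0.72864138 -0.06894424  0.02      ]
```

{"op": "send_rows", "data": {
  "series": [
    {"wx": 0, "wy": 0, "wz": 0, "dx": 0, "dy": -0.2, "dz": -1.5, "fingers": 0},
    {"wx": 0, "wy": 0, "wz": 0, "dx": 0, "dy": 0, "dz": -2, "fingers": 0},
    {"wx": 0, "wy": 0, "wz": 0, "dx": 0, "dy": 0, "dz": -1.8, "fingers": 0},
    {"wx": 0, "wy": 0, "wz": 0, "dx": 0, "dy": 0, "dz": -1.2, "fingers": 0},
    {"wx": 0, "wy": 0, "wz": 0, "dx": 0, "dy": 0, "dz": -0.6, "fingers": 0},
    {"wx": 0, "wy": 0, "wz": 0, "dx": 0, "dy": 0, "dz": -0.2, "fingers": 0}
  ]
}}

```text
t: 19.87
tool_pos: [0.6232, -0.2474, 0.0486]
orientation: [0.278, 3.127, -0.002]
force: [0.1, -0.2, 0.6]
opening: 0.0928
```

```bash
python3 -c "
from h import *
s=st()
"
```

```text
t 19.87 pos mm [ 623.2 -247.4   48.6] yaw(y axis)deg 79.84 zax [ 0.002 -0.002 -1.   ] op 92.8 F [ 0.1 -0.2  0.6] q [-0.45  0.44  1.43 -0.    1.26 -1.85]
```

{"op": "send_rows", "data": {
  "series": [
    {"wx": 0.001, "wy": 0.002, "wz": 0, "dx": -0.15, "dy": 0.05, "dz": -0.5, "fingers": 0},
    {"wx": 0, "wy": 0, "wz": 0, "dx": 0, "dy": 0, "dz": -0.2, "fingers": 100},
    {"wx": 0, "wy": 0, "wz": 0, "dx": 0, "dy": 0, "dz": 0, "fingers": 255},
    {"wx": 0, "wy": 0, "wz": 0, "dx": 0, "dy": 0, "dz": 0, "fingers": 255},
    {"wx": 0, "wy": 0, "wz": 0, "dx": 0, "dy": 0, "dz": 0, "fingers": 255},
    {"wx": 0, "wy": 0, "wz": 0, "dx": 0, "dy": 0, "dz": 0, "fingers": 255},
    {"wx": 0, "wy": 0, "wz": 0, "dx": 0, "dy": 0, "dz": 0, "fingers": 255},
    {"wx": 0, "wy": 0, "wz": 0, "dx": 0, "dy": 0, "dz": 0, "fingers": 255}
  ],
  "newtons": 25
}}

```text
t: 20.53
tool_pos: [0.6236, -0.2477, 0.0449]
orientation: [0.278, 3.125, -0.003]
force: [-0.6, -0.1, -2.8]
opening: 0.0581
```

```bash
python3 -c "
from h import *
s,im=wsnap('w17.png')
"
```

```text
t 20.53 pos mm [ 623.6 -247.7   44.9] yaw(y axis)deg 79.83 zax [ 0.004 -0.002 -1.   ] op 58.1 F [-0.6 -0.1 -2.8] q [-0.45  0.45  1.44 -0.    1.25 -1.85]
```

View pics/w17.png

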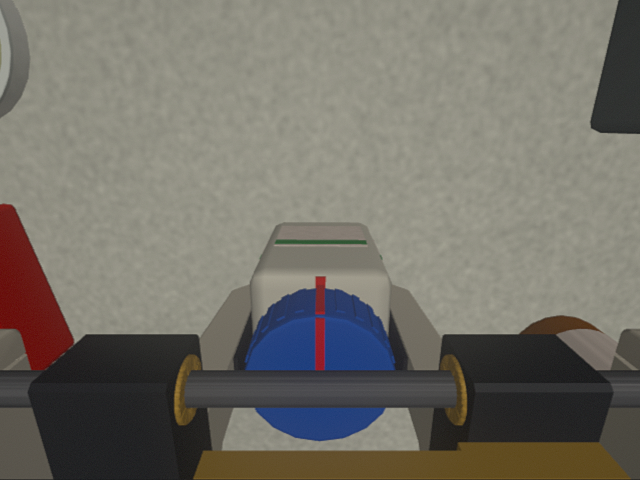

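Run:
```python
from h import *
s,im=load('w17.png'); R=Ro.from_rotvec(s['orientation']).as_matrix()
tl=lambda uv,z:(R.T@(wray(s,uv,z)-s['tool_pos'])*1000).round(1)
print('cap far',tl((320,439.5),.11),'cap front',tl((321,316),.11),'front top edge',tl((320,271),.084),'bottom edge',tl((321,224),.0))
```

```text
cap far [-24.9  -0.5 -65. ] cap front [ 25.6  -0.2 -65.3] front top edge [ 30.4  -0.5 -39.3] bottom edge [26.6  0.  44.7]
```

{"op": "send_rows", "data": {
  "series": [
    {"wx": 0, "wy": 0.003, "wz": 0, "dx": 0, "dy": 0, "dz": 1, "fingers": 255},
    {"wx": 0, "wy": 0, "wz": 0, "dx": 0, "dy": 0, "dz": 2.5, "fingers": 255},
    {"wx": 0, "wy": 0, "wz": 0, "dx": 0, "dy": 0, "dz": 3, "fingers": 255},
    {"wx": 0, "wy": 0, "wz": 0, "dx": -0.5, "dy": 1, "dz": 3, "fingers": 255},
    {"wx": 0, "wy": 0, "wz": 0, "dx": -1, "dy": 2, "dz": 2, "fingers": 255},
    {"wx": 0, "wy": 0, "wz": 0, "dx": -1.3, "dy": 3, "dz": 0.5, "fingers": 255},
    {"wx": 0, "wy": 0, "wz": 0, "dx": -1.4, "dy": 3, "dz": 0, "fingers": 255},
    {"wx": 0, "wy": 0, "wz": 0, "dx": -1.4, "dy": 3, "dz": 0, "fingers": 255},
    {"wx": 0, "wy": 0, "wz": 0, "dx": -1.4, "dy": 3, "dz": 0, "fingers": 255},
    {"wx": 0, "wy": 0, "wz": 0, "dx": -1.3, "dy": 3, "dz": 0, "fingers": 255},
    {"wx": 0, "wy": 0, "wz": 0, "dx": -1, "dy": 2.2, "dz": 0, "fingers": 255},
    {"wx": 0, "wy": 0, "wz": 0, "dx": -0.6, "dy": 1.5, "dz": 0, "fingers": 255},
    {"wx": 0, "wy": 0, "wz": 0, "dx": -0.3, "dy": 0.8, "dz": 0, "fingers": 255},
    {"wx": 0, "wy": 0, "wz": 0, "dx": -0.1, "dy": 0.3, "dz": 0, "fingers": 255}
  ]
}}

```text
t: 21.75
tool_pos: [0.5118, -0.0117, 0.1768]
orientation: [0.285, 3.127, -0.003]
force: [0.7, -0.2, -2.6]
opening: 0.0577
```

```bash
python3 -c "
from h import *
s=st()
"
```

```text
t 21.75 pos mm [511.8 -11.7 176.8] yaw(y axis)deg 79.6 zax [ 0.002 -0.002 -1.   ] op 57.7 F [ 0.7 -0.2 -2.6] q [-0.12 -0.09  1.79 -0.    1.44 -1.51]
```

{"op": "send_rows", "data": {
  "series": [
    {"wx": 0, "wy": 0, "wz": 0, "dx": 0, "dy": 0.4, "dz": -0.8, "fingers": 255},
    {"wx": 0, "wy": 0, "wz": 0, "dx": 0, "dy": 0.4, "dz": -1.3, "fingers": 255},
    {"wx": 0, "wy": 0, "wz": 0, "dx": 0, "dy": 0.2, "dz": -1, "fingers": 255},
    {"wx": 0, "wy": 0, "wz": 0, "dx": 0, "dy": 0.05, "dz": -0.5, "fingers": 255},
    {"wx": 0, "wy": 0, "wz": 0, "dx": 0, "dy": 0, "dz": -0.2, "fingers": 255}
  ]
}}

```text
t: 22.17
tool_pos: [0.513, -0.0024, 0.1356]
orientation: [0.287, 3.125, -0.005]
force: [0.4, -0.0, -2.1]
opening: 0.0584
```

```bash
python3 -c "
from h import *
s=st()
"
```

```text
t 22.17 pos mm [513.   -2.4 135.6] yaw(y axis)deg 79.51 zax [ 0.003 -0.003 -1.   ] op 58.4 F [ 0.4 -0.  -2.1] q [-0.1  -0.05  1.83 -0.    1.36 -1.49]
```

{"op": "send_rows", "data": {
  "series": [
    {"wx": 0.002, "wy": 0.002, "wz": 0, "dx": -0.1, "dy": 0.1, "dz": -0.4, "fingers": 255},
    {"wx": 0, "wy": 0, "wz": 0, "dx": 0, "dy": 0.05, "dz": -0.5, "fingers": 255},
    {"wx": 0, "wy": 0, "wz": 0, "dx": 0, "dy": 0, "dz": -0.3, "fingers": 255}
  ]
}}

```text
t: 22.42
tool_pos: [0.5113, -0.002, 0.1208]
orientation: [-0.29, -3.126, 0.002]
force: [-0.3, -0.8, -2.4]
opening: 0.0576
```

```bash
python3 -c "
from h import *
s,im=wsnap('w18.png')
cv2.imwrite('pics/c25.png',cv2.resize(im[100:290,205:435,::-1],None,fx=3.4,fy=3.1,interpolation=cv2.INTER_CUBIC))
"
```

```text
t 22.42 pos mm [511.3  -2.  120.8] yaw(y axis)deg 79.41 zax [-0.002 -0.001 -1.   ] op 57.6 F [-0.3 -0.8 -2.4] q [-0.1  -0.04  1.84 -0.    1.34 -1.49]
```

View pics/c25.png

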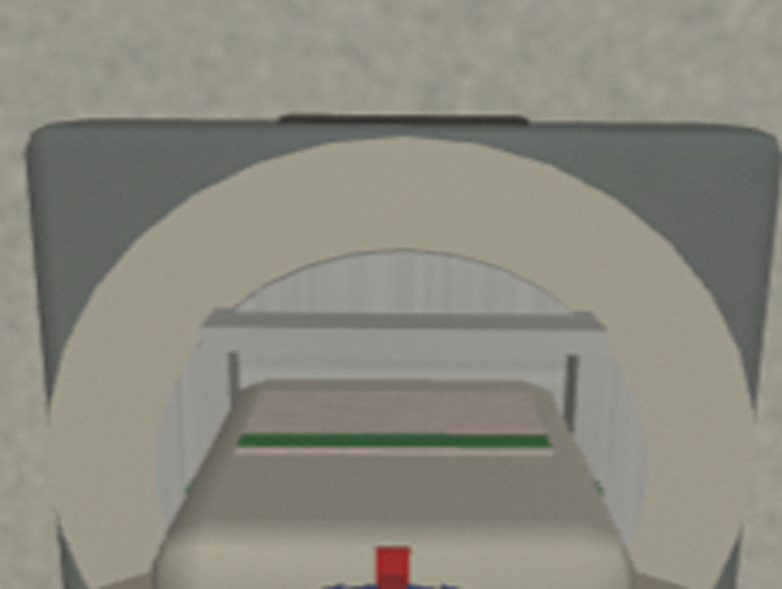

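{"op": "send_rows", "data": {
  "series": [
    {"wx": 0, "wy": 0, "wz": 0, "dx": 0.05, "dy": 0.12, "dz": -0.2, "fingers": 255},
    {"wx": 0, "wy": 0, "wz": 0, "dx": 0, "dy": 0, "dz": -0.4, "fingers": 255},
    {"wx": 0, "wy": 0, "wz": 0, "dx": 0, "dy": 0, "dz": -0.3, "fingers": 255}
  ]
}}

```text
t: 22.72
tool_pos: [0.5123, -0.0011, 0.1114]
orientation: [-0.291, -3.127, 0.002]
force: [0.3, 0.7, -2.0]
opening: 0.0585
```

```bash
python3 -c "
from h import *
s=st()
"
```

```text
t 22.72 pos mm [512.3  -1.1 111.4] yaw(y axis)deg 79.38 zax [-0.001 -0.001 -1.   ] op 58.5 F [ 0.3  0.7 -2. ] q [-0.1  -0.03  1.85 -0.    1.32 -1.49]
```

{"op": "send_rows", "data": {
  "series": [
    {"wx": 0, "wy": 0, "wz": 0, "dx": 0, "dy": 0, "dz": -0.3, "fingers": 255},
    {"wx": 0, "wy": 0, "wz": 0, "dx": 0, "dy": 0, "dz": -0.3, "fingers": 255}
  ]
}}

```text
t: 22.88
tool_pos: [0.5126, -0.0011, 0.1052]
orientation: [-0.291, -3.128, 0.002]
force: [-0.4, 0.3, -2.1]
opening: 0.0579
```

```bash
python3 -c "
from h import *
s=st()
"
```

```text
t 22.88 pos mm [512.6  -1.1 105.2] yaw(y axis)deg 79.38 zax [-0.    -0.001 -1.   ] op 57.9 F [-0.4  0.3 -2.1] q [-0.1  -0.02  1.86 -0.    1.31 -1.49]
```

In the nest, with no wall contact. Last few mm.

{"op": "send_rows", "data": {
  "series": [
    {"wx": 0, "wy": 0, "wz": 0, "dx": 0, "dy": 0, "dz": -0.2, "fingers": 255},
    {"wx": 0, "wy": 0, "wz": 0, "dx": 0, "dy": 0, "dz": -0.15, "fingers": 255}
  ]
}}

```text
t: 23.05
tool_pos: [0.5126, -0.001, 0.1011]
orientation: [-0.29, -3.128, 0.002]
force: [0.3, 0.8, -2.4]
opening: 0.058
```

```bash
python3 -c "
from h import *
s=st()
"
```

```text
t 23.05 pos mm [512.6  -1.  101.1] yaw(y axis)deg 79.4 zax [-0.001 -0.001 -1.   ] op 58.0 F [ 0.3  0.8 -2.4] q [-0.1  -0.02  1.86 -0.    1.3  -1.49]
```

{"op": "send_rows", "data": {
  "series": [
    {"wx": 0, "wy": 0, "wz": 0, "dx": 0, "dy": 0, "dz": -0.12, "fingers": 255},
    {"wx": 0, "wy": 0, "wz": 0, "dx": 0, "dy": 0, "dz": -0.08, "fingers": 255}
  ]
}}

```text
t: 23.22
tool_pos: [0.5132, -0.0008, 0.1004]
orientation: [0.29, 3.127, -0.002]
force: [-3.4, 1.3, 5.8]
opening: 0.0579
```

```bash
python3 -c "
from h import *
s=st()
"
```

```text
t 23.22 pos mm [513.2  -0.8 100.4] yaw(y axis)deg 79.4 zax [ 0.001 -0.001 -1.   ] op 57.9 F [-3.4  1.3  5.8] q [-0.1  -0.02  1.86 -0.    1.3  -1.49]
```

{"op": "send_rows", "data": {
  "series": [
    {"wx": 0, "wy": 0, "wz": 0, "dx": 0, "dy": 0, "dz": 0, "fingers": 100},
    {"wx": 0, "wy": 0, "wz": 0, "dx": 0, "dy": 0, "dz": 0, "fingers": 0},
    {"wx": 0, "wy": 0, "wz": 0, "dx": 0, "dy": 0, "dz": 0, "fingers": 0},
    {"wx": 0, "wy": 0, "wz": 0, "dx": 0, "dy": 0, "dz": 0, "fingers": 0},
    {"wx": 0, "wy": 0, "wz": 0, "dx": 0, "dy": 0, "dz": 0.8, "fingers": 0},
    {"wx": 0, "wy": 0, "wz": 0, "dx": 0, "dy": 0, "dz": 1.5, "fingers": 0},
    {"wx": 0, "wy": 0, "wz": 0, "dx": 0, "dy": 0, "dz": 1.3, "fingers": 0},
    {"wx": 0, "wy": 0, "wz": 0, "dx": 0, "dy": 0, "dz": 0.6, "fingers": 0},
    {"wx": 0, "wy": 0, "wz": 0, "dx": 0, "dy": 0, "dz": 0.1, "fingers": 0}
  ]
}}

```text
t: 23.97
tool_pos: [0.5139, -0.001, 0.1474]
orientation: [0.29, 3.125, -0.002]
force: [-0.0, -1.1, 0.9]
opening: 0.0928
```

```bash
python3 -c "
from h import *
s,im=wsnap('w19.png')
R=Ro.from_rotvec(s['orientation']).as_matrix()
"
```

```text
t 23.97 pos mm [513.9  -1.  147.4] yaw(y axis)deg 79.4 zax [ 0.003 -0.002 -1.   ] op 92.8 F [-0.  -1.1  0.9] q [-0.1  -0.06  1.82 -0.    1.38 -1.49]
```

View pics/w19.png

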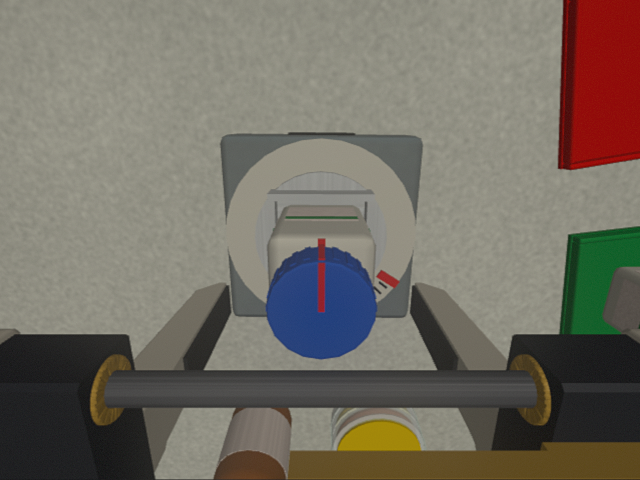

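{"op": "send_rows", "data": {
  "series": [
    {"wx": 0.001, "wy": 0.002, "wz": 0, "dx": -0.15, "dy": 0, "dz": -0.25, "fingers": 0},
    {"wx": 0, "wy": 0, "wz": 0, "dx": 0, "dy": 0, "dz": -0.1, "fingers": 255},
    {"wx": 0, "wy": 0, "wz": 0, "dx": 0, "dy": 0, "dz": 0, "fingers": 255},
    {"wx": 0, "wy": 0, "wz": 0, "dx": 0, "dy": 0, "dz": 0, "fingers": 255},
    {"wx": 0, "wy": 0, "wz": 0, "dx": 0, "dy": 0, "dz": 0, "fingers": 255},
    {"wx": 0, "wy": 0, "wz": 0, "dx": 0, "dy": 0, "dz": 0, "fingers": 255},
    {"wx": 0, "wy": 0, "wz": 0, "dx": 0, "dy": 0, "dz": 0, "fingers": 255},
    {"wx": 0, "wy": 0, "wz": 0, "dx": 0, "dy": 0, "dz": 0, "fingers": 255},
    {"wx": 0, "wy": 0, "wz": 0, "dx": 0, "dy": 0, "dz": 0, "fingers": 255},
    {"wx": 0, "wy": 0, "wz": 0, "dx": 0, "dy": 0, "dz": 0, "fingers": 255}
  ],
  "newtons": 45
}}

```text
t: 24.85
tool_pos: [0.5109, -0.0004, 0.1404]
orientation: [-0.29, -3.125, -0.001]
force: [0.5, 0.7, -0.1]
opening: 0.0512
```

```bash
python3 -c "
from h import *
s=st();print(s['wrist_torque'])
"
```

```text
t 24.85 pos mm [ 5.109e+02 -4.000e-01  1.404e+02] yaw(y axis)deg 79.41 zax [-0.003  0.001 -1.   ] op 51.2 F [ 0.5  0.7 -0.1] q [-0.1  -0.06  1.83  0.    1.38 -1.49]
[ 0.07474687 -0.00017767 -0.00307791]
```

The fingertips are at shoulder height (140.4 against 140). I'll reopen slightly and regrip 3 mm higher.

{"op": "send_rows", "data": {
  "series": [
    {"wx": 0, "wy": 0, "wz": 0, "dx": 0, "dy": 0, "dz": 0, "fingers": 80},
    {"wx": 0, "wy": 0, "wz": 0, "dx": 0, "dy": 0, "dz": 0, "fingers": 80},
    {"wx": 0, "wy": -0.002, "wz": 0, "dx": 0.05, "dy": 0, "dz": 0.3, "fingers": 80},
    {"wx": 0, "wy": 0, "wz": 0, "dx": 0, "dy": 0, "dz": 0.1, "fingers": 255},
    {"wx": 0, "wy": 0, "wz": 0, "dx": 0, "dy": 0, "dz": 0, "fingers": 255},
    {"wx": 0, "wy": 0, "wz": 0, "dx": 0, "dy": 0, "dz": 0, "fingers": 255},
    {"wx": 0, "wy": 0, "wz": 0, "dx": 0, "dy": 0, "dz": 0, "fingers": 255},
    {"wx": 0, "wy": 0, "wz": 0, "dx": 0, "dy": 0, "dz": 0, "fingers": 255}
  ]
}}

```text
t: 25.52
tool_pos: [0.5112, -0.0007, 0.1446]
orientation: [-0.29, -3.127, -0.0]
force: [-0.2, -0.0, 0.8]
opening: 0.0512
```

```bash
python3 -c "
from h import *
s=st();print(s['wrist_torque'])
"
```

```text
t 25.52 pos mm [511.2  -0.7 144.6] yaw(y axis)deg 79.4 zax [-0.001  0.    -1.   ] op 51.2 F [-0.2 -0.   0.8] q [-0.1  -0.06  1.82  0.    1.38 -1.49]
[ 0.03064665 -0.09054078  0.0242679 ]
```

Good grip at 144.6. Turning counterclockwise about 0.45 rad, then looking.

{"op": "send_rows", "data": {
  "series": [
    {"wx": 0, "wy": 0, "wz": 0.05, "dx": 0, "dy": 0, "dz": 0, "fingers": 255},
    {"wx": 0, "wy": 0, "wz": 0.07, "dx": 0, "dy": 0, "dz": 0, "fingers": 255},
    {"wx": 0, "wy": 0, "wz": 0.07, "dx": 0, "dy": 0, "dz": 0, "fingers": 255},
    {"wx": 0, "wy": 0, "wz": 0.07, "dx": 0, "dy": 0, "dz": 0, "fingers": 255},
    {"wx": 0, "wy": 0, "wz": 0.07, "dx": 0, "dy": 0, "dz": 0, "fingers": 255},
    {"wx": 0, "wy": 0, "wz": 0.06, "dx": 0, "dy": 0, "dz": 0, "fingers": 255},
    {"wx": 0, "wy": 0, "wz": 0.03, "dx": 0, "dy": 0, "dz": 0, "fingers": 255}
  ]
}}

```text
t: 26.1
tool_pos: [0.5103, -0.001, 0.1446]
orientation: [0.396, -3.113, 0.001]
force: [-0.7, 0.7, 0.6]
opening: 0.0513
```

```bash
python3 -c "
from h import *
s,_=wsnap('w20.png');print(s['wrist_torque']);im=snap('scene','s20.png')
cv2.imwrite('pics/c26.png',cv2.resize(im[200:310,250:360,::-1],None,fx=5.4,fy=5.4,interpolation=cv2.INTER_CUBIC))
"
```

```text
t 26.1 pos mm [510.3  -1.  144.6] yaw(y axis)deg 104.49 zax [-0.003 -0.001 -1.   ] op 51.3 F [-0.7  0.7  0.6] q [-0.1  -0.06  1.82 -0.    1.38 -1.92]
[ 0.08411654  0.14847765 -0.2103257 ]
```

View pics/c26.png

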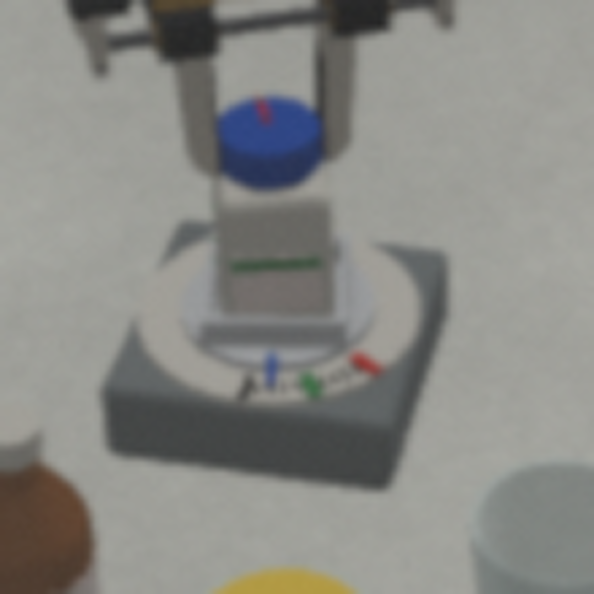

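View pics/w20.png

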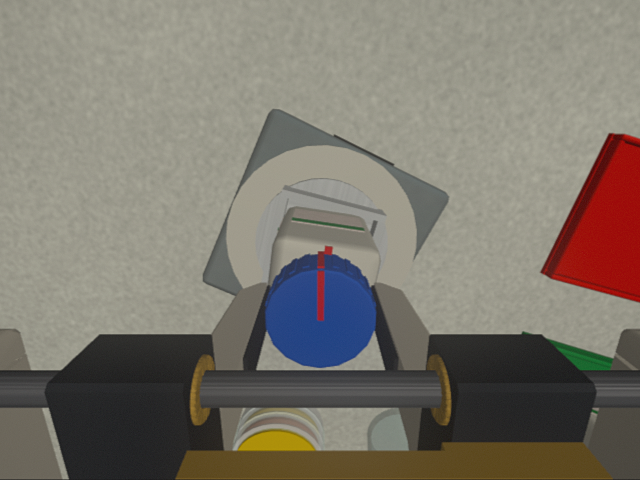

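The cap is slipping: the cap line and the shoulder line have parted at (325,250) by about 8°, and the pointer has stalled near 0.2 rad. I'll turn on to get a clear slip of 20° or more.

{"op": "send_rows", "data": {
  "series": [
    {"wx": 0, "wy": 0, "wz": 0.05, "dx": 0, "dy": 0, "dz": 0, "fingers": 255},
    {"wx": 0, "wy": 0, "wz": 0.07, "dx": 0, "dy": 0, "dz": 0, "fingers": 255},
    {"wx": 0, "wy": 0, "wz": 0.07, "dx": 0, "dy": 0, "dz": 0, "fingers": 255},
    {"wx": 0, "wy": 0, "wz": 0.06, "dx": 0, "dy": 0, "dz": 0, "fingers": 255},
    {"wx": 0, "wy": 0, "wz": 0.03, "dx": 0, "dy": 0, "dz": 0, "fingers": 255}
  ]
}}

```text
t: 26.62
tool_pos: [0.5101, -0.0009, 0.1446]
orientation: [0.826, -3.027, 0.001]
force: [0.5, 0.5, 0.2]
opening: 0.0515
```

```bash
python3 -c "
from h import *
s,_=wsnap('w21.png');print(s['wrist_torque']);im=snap('scene','s21.png')
cv2.imwrite('pics/c27.png',cv2.resize(im[200:310,250:360,::-1],None,fx=5.4,fy=5.4,interpolation=cv2.INTER_CUBIC))
"
```

```text
t 26.62 pos mm [510.1  -0.9 144.6] yaw(y axis)deg 120.51 zax [-0.003 -0.002 -1.   ] op 51.5 F [0.5 0.5 0.2] q [-0.1  -0.06  1.82 -0.    1.38 -2.2 ]
[ 0.11761124  0.01485718 -0.14839269]
```

View pics/c27.png

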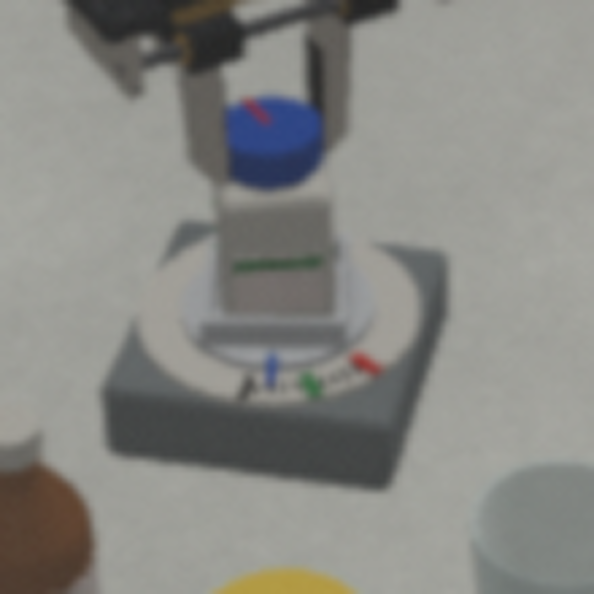

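View pics/w21.png

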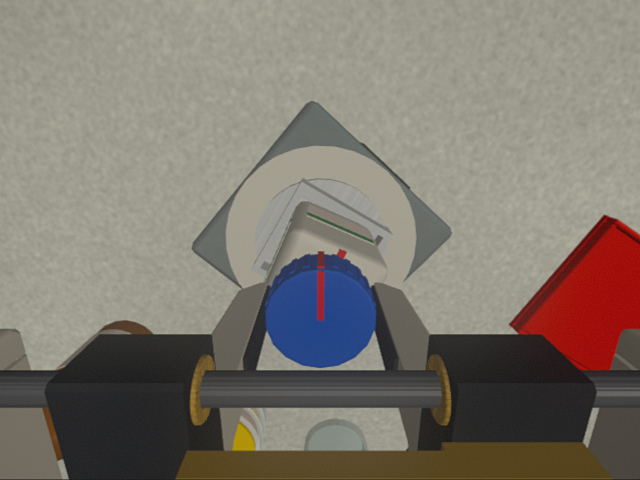

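The slip is clear: the pointer stayed at the same place, and the cap line (321,255) is well off the shoulder line (342,254), about 24°. This jar is loose. I'll unload the spring, then release.

{"op": "send_rows", "data": {
  "series": [
    {"wx": 0, "wy": 0, "wz": -0.06, "dx": 0, "dy": 0, "dz": 0, "fingers": 255},
    {"wx": 0, "wy": 0, "wz": -0.08, "dx": 0, "dy": 0, "dz": 0, "fingers": 255},
    {"wx": 0, "wy": 0, "wz": -0.06, "dx": 0, "dy": 0, "dz": 0, "fingers": 255},
    {"wx": 0, "wy": 0, "wz": -0.02, "dx": 0, "dy": 0, "dz": 0, "fingers": 255}
  ]
}}

```text
t: 27.05
tool_pos: [0.5102, -0.0008, 0.1445]
orientation: [0.454, -3.105, 0.001]
force: [0.4, 0.1, -1.0]
opening: 0.0514
```

```bash
python3 -c "
from h import *
s=st();print(s['wrist_torque'])
"
```

```text
t 27.05 pos mm [510.2  -0.8 144.5] yaw(y axis)deg 106.65 zax [-0.003 -0.001 -1.   ] op 51.4 F [ 0.4  0.1 -1. ] q [-0.1  -0.06  1.82 -0.    1.38 -1.96]
[-0.0612554  -0.18670665  0.06199472]
```

Unloaded. Opening, then rotating back to the jar's yaw.

{"op": "send_rows", "data": {
  "series": [
    {"wx": 0, "wy": 0, "wz": 0, "dx": 0, "dy": 0, "dz": 0, "fingers": 0},
    {"wx": 0, "wy": 0, "wz": 0, "dx": 0, "dy": 0, "dz": 0, "fingers": 0},
    {"wx": 0, "wy": 0, "wz": 0, "dx": 0, "dy": 0, "dz": 0.2, "fingers": 0},
    {"wx": 0, "wy": 0, "wz": 0, "dx": 0, "dy": 0, "dz": 0.2, "fingers": 0},
    {"wx": 0, "wy": 0, "wz": -0.08, "dx": 0, "dy": 0, "dz": 0, "fingers": 0},
    {"wx": 0, "wy": 0, "wz": -0.1, "dx": 0, "dy": 0, "dz": 0, "fingers": 0},
    {"wx": 0, "wy": 0, "wz": -0.1, "dx": 0, "dy": 0, "dz": 0, "fingers": 0},
    {"wx": 0, "wy": 0, "wz": -0.08, "dx": 0, "dy": 0, "dz": 0, "fingers": 0},
    {"wx": 0, "wy": 0, "wz": -0.04, "dx": 0, "dy": 0, "dz": 0, "fingers": 0}
  ]
}}

```text
t: 27.8
tool_pos: [0.5106, -0.0012, 0.1501]
orientation: [-0.204, -3.132, 0.0]
force: [-0.1, -0.4, 1.7]
opening: 0.0928
```

```bash
python3 -c "
from h import *
s,im=wsnap('w22.png')
cv2.imwrite('pics/c28.png',cv2.resize(im[130:370,200:440,::-1],None,fx=2.5,fy=2.5,interpolation=cv2.INTER_CUBIC))
"
```

```text
t 27.8 pos mm [510.6  -1.2 150.1] yaw(y axis)deg 82.55 zax [-0.003 -0.    -1.   ] op 92.8 F [-0.1 -0.4  1.7] q [-0.1  -0.07  1.82 -0.    1.39 -1.54]
```

View pics/c28.png

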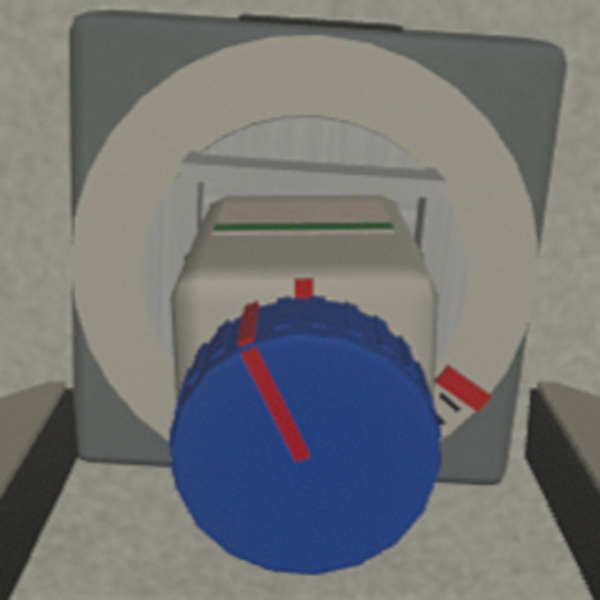

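The released cap sits about 25° off its shoulder mark, and the body is square to the jaws. I'll descend and grip the body.

{"op": "send_rows", "data": {
  "series": [
    {"wx": 0, "wy": -0.002, "wz": 0, "dx": 0.1, "dy": 0, "dz": -1, "fingers": 0},
    {"wx": 0, "wy": 0, "wz": 0, "dx": 0, "dy": 0, "dz": -1.6, "fingers": 0},
    {"wx": 0, "wy": 0, "wz": 0, "dx": 0, "dy": 0, "dz": -1.3, "fingers": 0},
    {"wx": 0, "wy": 0, "wz": 0, "dx": 0, "dy": 0, "dz": -0.6, "fingers": 0},
    {"wx": 0, "wy": 0, "wz": 0, "dx": 0, "dy": 0, "dz": 0, "fingers": 100},
    {"wx": 0, "wy": 0, "wz": 0, "dx": 0, "dy": 0, "dz": 0, "fingers": 255},
    {"wx": 0, "wy": 0, "wz": 0, "dx": 0, "dy": 0, "dz": 0, "fingers": 255},
    {"wx": 0, "wy": 0, "wz": 0, "dx": 0, "dy": 0, "dz": 0, "fingers": 255},
    {"wx": 0, "wy": 0, "wz": 0, "dx": 0, "dy": 0, "dz": 0, "fingers": 255},
    {"wx": 0, "wy": 0, "wz": 0, "dx": 0, "dy": 0, "dz": 0, "fingers": 255},
    {"wx": 0, "wy": 0, "wz": 0, "dx": 0, "dy": 0, "dz": 0, "fingers": 255}
  ],
  "newtons": 25
}}

```text
t: 28.77
tool_pos: [0.5133, -0.0013, 0.1045]
orientation: [0.19, 3.132, -0.001]
force: [-0.1, 0.3, -2.4]
opening: 0.0575
```

```bash
python3 -c "
from h import *
s,im=wsnap('w23.png')
R=Ro.from_rotvec(s['orientation']).as_matrix()
"
```

```text
t 28.77 pos mm [513.3  -1.3 104.5] yaw(y axis)deg 83.06 zax [ 0.004 -0.001 -1.   ] op 57.5 F [-0.1  0.3 -2.4] q [-0.1  -0.02  1.86 -0.    1.3  -1.55]
```

View pics/w23.png

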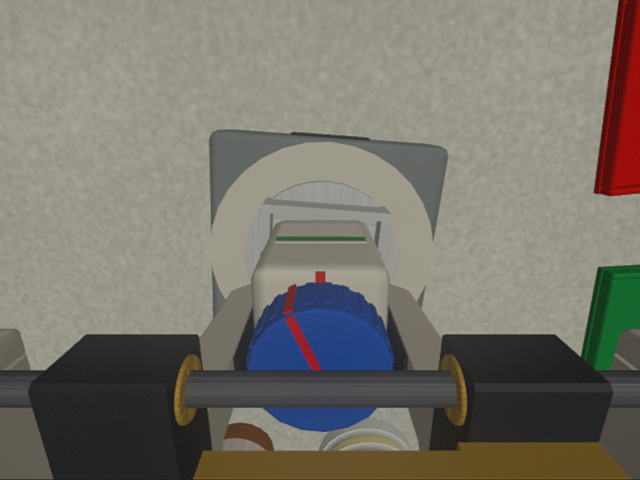

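{"op": "send_rows", "data": {
  "series": [
    {"wx": 0, "wy": 0.003, "wz": 0, "dx": 0, "dy": 0, "dz": 1, "fingers": 255},
    {"wx": 0, "wy": 0, "wz": 0, "dx": 0, "dy": 0, "dz": 2, "fingers": 255},
    {"wx": 0, "wy": 0, "wz": 0, "dx": 0, "dy": 0, "dz": 2, "fingers": 255},
    {"wx": 0, "wy": 0, "wz": 0, "dx": -0.3, "dy": 0.8, "dz": 0.8, "fingers": 255},
    {"wx": 0, "wy": 0, "wz": 0, "dx": -0.6, "dy": 2, "dz": 0, "fingers": 255},
    {"wx": 0, "wy": 0, "wz": 0, "dx": -0.8, "dy": 3, "dz": 0, "fingers": 255},
    {"wx": 0, "wy": 0, "wz": 0, "dx": -0.9, "dy": 3.4, "dz": 0, "fingers": 255},
    {"wx": 0, "wy": 0, "wz": 0, "dx": -0.9, "dy": 3.4, "dz": 0, "fingers": 255},
    {"wx": 0, "wy": 0, "wz": 0, "dx": -0.9, "dy": 3.4, "dz": 0, "fingers": 255},
    {"wx": 0, "wy": 0, "wz": 0, "dx": -0.9, "dy": 3.4, "dz": 0, "fingers": 255},
    {"wx": 0, "wy": 0, "wz": 0, "dx": -0.8, "dy": 2.8, "dz": 0, "fingers": 255},
    {"wx": 0, "wy": 0, "wz": 0, "dx": -0.6, "dy": 2, "dz": 0, "fingers": 255},
    {"wx": 0, "wy": 0, "wz": 0, "dx": -0.3, "dy": 1.2, "dz": 0, "fingers": 255},
    {"wx": 0, "wy": 0, "wz": 0, "dx": -0.1, "dy": 0.4, "dz": 0, "fingers": 255}
  ]
}}

```text
t: 29.98
tool_pos: [0.4329, 0.2704, 0.1695]
orientation: [0.198, 3.134, 0.003]
force: [0.0, -0.3, -2.1]
opening: 0.0577
```

```bash
python3 -c "
from h import *
s,im=wsnap('w24.png')
"
```

```text
t 29.98 pos mm [432.9 270.4 169.5] yaw(y axis)deg 82.76 zax [ 0.001  0.002 -1.   ] op 57.7 F [ 0.  -0.3 -2.1] q [ 0.46 -0.09  1.8   0.    1.43 -0.99]
```

View pics/w24.png

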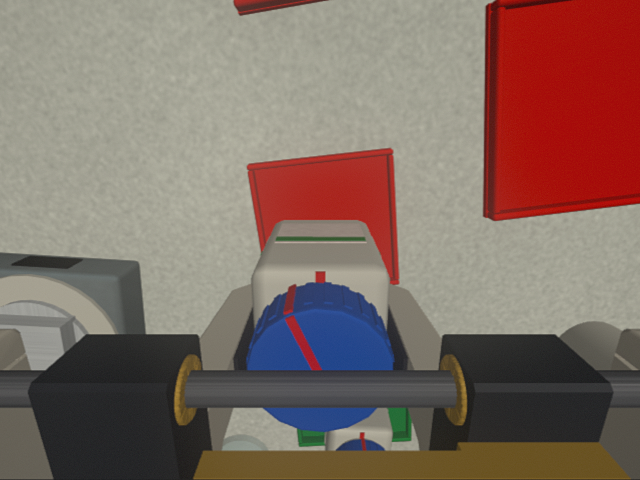

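Run:
```python
from h import *
s,im=load('w24.png'); R=Ro.from_rotvec(s['orientation']).as_matrix()
A,B=wray(s,(248,164.5),.016)[:2]*1000,wray(s,(392.5,149.5),.016)[:2]*1000; d=B-A;L=np.linalg.norm(d);n=np.array([d[1],-d[0]])/L
print(A,B,L,'centre',(A+B)/2+65*n)
tl=lambda uv,z:(R.T@(wray(s,uv,z)-s['tool_pos'])*1000).round(1)
zc=s['tool_pos'][2]+.065
print('cap far',tl((320,431),zc),'front',tl((320,308),zc),'front top',tl((320,266),zc-.026))
```

```text
[373.46281913 213.40741926] [376.6442927  340.64650289] 127.27885203950407 centre [440.0332466  275.40221526]
cap far [-21.   -0.5 -65. ] front [ 28.4  -0.5 -65. ] front top [ 32.4  -0.6 -39. ]
```

{"op": "send_rows", "data": {
  "series": [
    {"wx": 0, "wy": 0, "wz": 0, "dx": 0.4, "dy": 0.3, "dz": -1.5, "fingers": 255},
    {"wx": 0, "wy": 0, "wz": 0, "dx": 0.4, "dy": 0.2, "dz": -2.5, "fingers": 255},
    {"wx": 0, "wy": 0, "wz": 0, "dx": 0.1, "dy": 0, "dz": -2.5, "fingers": 255},
    {"wx": 0, "wy": 0, "wz": 0, "dx": 0, "dy": 0, "dz": -1.7, "fingers": 255},
    {"wx": 0, "wy": 0, "wz": 0, "dx": 0, "dy": 0, "dz": -0.8, "fingers": 255},
    {"wx": 0, "wy": 0, "wz": 0, "dx": 0, "dy": 0, "dz": -0.2, "fingers": 255}
  ]
}}

```text
t: 30.53
tool_pos: [0.444, 0.2733, 0.0772]
orientation: [0.198, 3.129, 0.004]
force: [-0.0, -0.5, -3.0]
opening: 0.0577
```

```bash
python3 -c "
from h import *
s=st()
"
```

```text
t 30.53 pos mm [444.  273.3  77.2] yaw(y axis)deg 82.75 zax [ 0.006  0.002 -1.   ] op 57.7 F [-0.  -0.5 -3. ] q [ 0.45  0.03  1.86 -0.    1.24 -0.99]
```

{"op": "send_rows", "data": {
  "series": [
    {"wx": -0.002, "wy": 0.005, "wz": 0, "dx": -0.1, "dy": 0.1, "dz": -0.5, "fingers": 255},
    {"wx": 0, "wy": 0, "wz": 0, "dx": 0, "dy": 0, "dz": -0.8, "fingers": 255},
    {"wx": 0, "wy": 0, "wz": 0, "dx": 0, "dy": 0, "dz": -0.5, "fingers": 255},
    {"wx": 0, "wy": 0, "wz": 0, "dx": 0, "dy": 0, "dz": -0.1, "fingers": 255}
  ]
}}

```text
t: 30.87
tool_pos: [0.4446, 0.2736, 0.059]
orientation: [0.202, 3.132, 0.002]
force: [1.3, -0.1, -2.5]
opening: 0.0576
```

```bash
python3 -c "
from h import *
s=st();snap('scene','s25.png')
im=cv2.imread('pics/s25.png');cv2.imwrite('pics/c29.png',cv2.resize(im[190:330,340:480],None,fx=4.2,fy=4.2,interpolation=cv2.INTER_CUBIC))
"
```

```text
t 30.87 pos mm [444.6 273.6  59. ] yaw(y axis)deg 82.63 zax [ 0.003  0.001 -1.   ] op 57.6 F [ 1.3 -0.1 -2.5] q [ 0.45  0.06  1.87 -0.    1.21 -0.99]
```

View pics/c29.png

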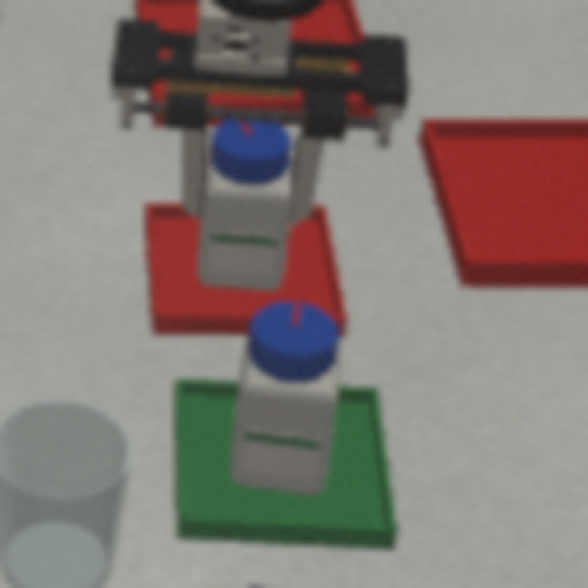

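{"op": "send_rows", "data": {
  "series": [
    {"wx": -0.001, "wy": 0.003, "wz": 0, "dx": -0.15, "dy": 0.05, "dz": -0.25, "fingers": 255},
    {"wx": 0, "wy": 0, "wz": 0, "dx": 0, "dy": 0, "dz": -0.2, "fingers": 255}
  ]
}}

```text
t: 31.08
tool_pos: [0.444, 0.2747, 0.0558]
orientation: [0.202, 3.133, 0.001]
force: [-0.4, -0.3, -3.2]
opening: 0.0577
```

```bash
python3 -c "
from h import *
s=st()"
```

```text
t 31.08 pos mm [444.  274.7  55.8] yaw(y axis)deg 82.64 zax [ 0.002  0.001 -1.   ] op 57.7 F [-0.4 -0.3 -3.2] q [ 0.46  0.06  1.87 -0.    1.21 -0.99]
```

{"op": "send_rows", "data": {
  "series": [
    {"wx": 0, "wy": 0, "wz": 0, "dx": 0, "dy": 0, "dz": -0.12, "fingers": 255},
    {"wx": 0, "wy": 0, "wz": 0, "dx": 0, "dy": 0, "dz": -0.1, "fingers": 255}
  ]
}}

```text
t: 31.25
tool_pos: [0.4444, 0.2751, 0.0539]
orientation: [0.201, 3.132, 0.002]
force: [0.3, -0.4, -2.3]
opening: 0.0578
```

```bash
python3 -c "
from h import *
s=st()"
```

```text
t 31.25 pos mm [444.4 275.1  53.9] yaw(y axis)deg 82.66 zax [ 0.003  0.001 -1.   ] op 57.8 F [ 0.3 -0.4 -2.3] q [ 0.46  0.07  1.87 -0.    1.2  -0.99]
```

{"op": "send_rows", "data": {
  "series": [
    {"wx": 0, "wy": 0.003, "wz": 0, "dx": -0.15, "dy": 0, "dz": -0.12, "fingers": 255},
    {"wx": 0, "wy": 0, "wz": 0, "dx": 0, "dy": 0, "dz": -0.1, "fingers": 255}
  ]
}}

```text
t: 31.42
tool_pos: [0.4436, 0.2753, 0.0531]
orientation: [0.201, 3.134, 0.002]
force: [-5.3, -2.2, 12.7]
opening: 0.0578
```

```bash
python3 -c "
from h import *
s=st()"
```

```text
t 31.42 pos mm [443.6 275.3  53.1] yaw(y axis)deg 82.67 zax [ 0.001  0.001 -1.   ] op 57.8 F [-5.3 -2.2 12.7] q [ 0.46  0.07  1.87  0.    1.2  -0.99]
```

{"op": "send_rows", "data": {
  "series": [
    {"wx": 0, "wy": 0, "wz": 0, "dx": 0, "dy": 0, "dz": -0.1, "fingers": 255},
    {"wx": 0, "wy": 0, "wz": 0, "dx": 0, "dy": 0, "dz": -0.05, "fingers": 255}
  ]
}}

```text
t: 31.58
tool_pos: [0.4437, 0.2754, 0.0532]
orientation: [0.201, 3.134, 0.002]
force: [-0.2, 0.6, -1.5]
opening: 0.0578
```

```bash
python3 -c "
from h import *
s=st()"
```

```text
t 31.58 pos mm [443.7 275.4  53.2] yaw(y axis)deg 82.67 zax [ 0.001  0.001 -1.   ] op 57.8 F [-0.2  0.6 -1.5] q [ 0.46  0.07  1.87  0.    1.2  -0.99]
```

On the tray floor. Releasing and lifting straight up.

{"op": "send_rows", "data": {
  "series": [
    {"wx": 0, "wy": 0, "wz": 0, "dx": 0, "dy": 0, "dz": -0.03, "fingers": 110},
    {"wx": 0, "wy": 0, "wz": 0, "dx": 0, "dy": 0, "dz": 0, "fingers": 60},
    {"wx": 0, "wy": 0, "wz": 0, "dx": 0, "dy": 0, "dz": 0, "fingers": 0},
    {"wx": 0, "wy": 0, "wz": 0, "dx": 0, "dy": 0, "dz": 0, "fingers": 0},
    {"wx": 0, "wy": 0, "wz": 0, "dx": 0, "dy": 0, "dz": 0, "fingers": 0},
    {"wx": 0, "wy": 0, "wz": 0, "dx": 0, "dy": 0, "dz": 1, "fingers": 0},
    {"wx": 0, "wy": 0, "wz": 0, "dx": 0, "dy": 0, "dz": 2.5, "fingers": 0},
    {"wx": 0, "wy": 0, "wz": 0, "dx": 0, "dy": 0, "dz": 3.5, "fingers": 0},
    {"wx": 0, "wy": 0, "wz": 0, "dx": 0, "dy": 0, "dz": 4, "fingers": 0},
    {"wx": 0, "wy": 0, "wz": 0, "dx": 0, "dy": 0, "dz": 2.5, "fingers": 0},
    {"wx": 0, "wy": 0, "wz": 0, "dx": 0, "dy": 0, "dz": 1, "fingers": 0},
    {"wx": 0, "wy": 0, "wz": 0, "dx": 0, "dy": 0, "dz": 0, "fingers": 0}
  ]
}}

```text
t: 32.58
tool_pos: [0.4412, 0.2744, 0.2062]
orientation: [-0.201, -3.135, -0.002]
force: [-0.1, 0.4, 0.1]
opening: 0.0931
```

```bash
python3 -c "
from h import *
s,im=wsnap('w26.png');snap('scene','s26.png')
"
```

```text
t 32.58 pos mm [441.2 274.4 206.2] yaw(y axis)deg 82.68 zax [-0.     0.001 -1.   ] op 93.1 F [-0.1  0.4  0.1] q [ 0.46 -0.08  1.73  0.    1.5  -0.99]
```

View pics/w26.png

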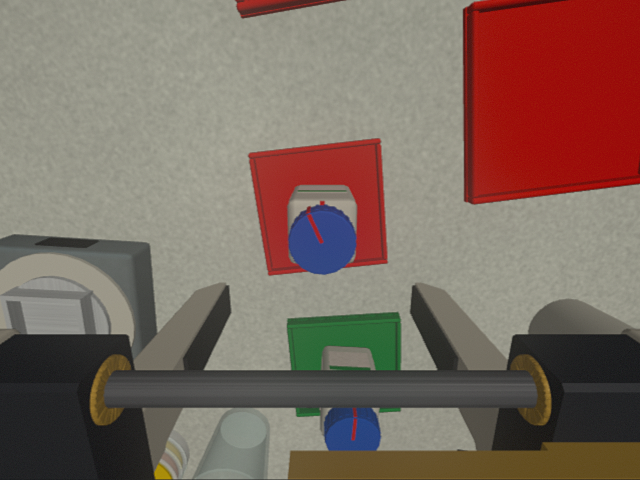

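View pics/s26.png

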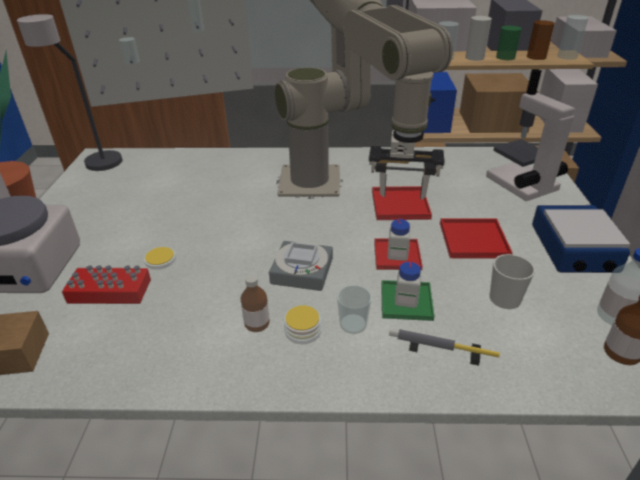

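Run:
```python
from h import *
s,im=load('w26.png')
P=np.array([wray(s,p,.016)[:2]*1000 for p in[(249.5,154.5),(380,139.5),(386.5,264),(269,275)]]);print(P.round(1),'tray',P.mean(0))
print('cap',wray(s,(322.5,241),.115)*1000)
```

```text
[[375.  213. ]
 [377.1 340.3]
 [506.2 337.3]
 [502.8 210.3]] tray [440.25371716 275.21164096]
cap [440.4641483  275.81518818 115.        ]
```

Centred to within about 1 mm. All the bystanders are where they were and the robot touches nothing, so I'm handing in.

```bash
python3 -c "
from h import *
print(robot.close_job())"
```

```text
the job is handed in; nothing more can be done
None
```

I tested both jars, put them on their trays and handed the job in at about 33 s of the 72 s allowed. I carried both jars by their bodies throughout.

- **Held jar:** this was the jar that started nearer the robot, at (0.47, −0.285). Its cap held. I turned it until the pointer reached the green mark and went about 3° past, at roughly 0.45 N m and far short of red. I then turned it back to rest and stood the jar on the green tray.
- **Loose jar:** this was the other jar, at (0.62, −0.247). Its cap slipped about 24° while the pointer stayed near 0.2 rad. I put it on the smallest red tray. For this jar I regripped the cap 3 mm higher before turning, because the fingertips were level with the jar's shoulder.

**Last checks:**
- Both jars stand upright, about 1 mm off centre in the red tray and about 3 mm in the green tray by camera.
- The empty tester looks back at rest, and the other things on the bench look unmoved.
- The gripper was open and clear of everything at hand-in.

**Disagreement:** the top camera read about 4–5 mm off from the wrist camera, so I relied on the wrist camera, which agreed with where the jars were actually gripped and seated.

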